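Blast-clean guitar pickups behind a latched gate

ROBOT

A 7-joint arm with a two-finger parallel gripper is mounted at the origin on the work surface. World frame = base frame: x ahead of the robot, y to its left, z up, the work surface at z = 0. Lengths are in m, angles in degrees, forces in N, time in s.
With the tool pointing down it reaches from about 0.425 to 0.875 m from the base axis. Payload 4.7 kg.
Tool frame: the origin (TCP) lies midway between the tips of the shut fingers; the grasp point (between the pads) lies 19 mm behind it (env.grip_point_offset is the distance from the TCP to the grasp point, in m); z points along the fingers, y is the line along which they close (so a half turn about z gives the same grasp; the last joint's range is limited). The gripper opens to 87 mm and grips with 3 to 60 N. Pads are 19 mm wide; open, the fingers measure 117 mm over their backs; the gripper's body (75 mm by 190 mm) begins 51 mm behind the grasp point.
Start: joints at [-69.208, 18.392, -4.016, 83.108, 1.295, 78.541, -3.26], TCP at [0.222, 0.611, 0.198] pointing down, gripper open.
Joint ranges: [-163.93, 163.93], [-17.29, 119.83], [-79.2, 71.16], [3.27, 140.29], [-89.18, 269.18], [5.43, 117.66], [-154.24, 154.24]. Speed limits (degrees/s): [147.25, 147.25, 180, 180, 180, 180, 180].

INTERFACE

Orientations are given as [roll, pitch, yaw] about the fixed x, y, z axes, in that order (R = Rz(yaw) Ry(pitch) Rx(roll)).
In Python, from cell import env gives the robot as it stands.
- The arm moves only by the shell command python3 -m jog 'ROWS' [FORCE]. ROWS is JSON, a list of rows, each a list of 7 numbers: the shift along the tool's x, y, z in m, then the turn, a rotation vector about the tool's x, y, z in rad, then the finger opening in m, from 0 to 0.087. A call has 1 to 12 rows; each row shifts and turns the commanded pose from where the row before left it, along the tool's axes as they then stand; what a row does not reach is not made up. A row lasts 1/12 s, in which the tool goes at most 41.7 mm and 7.16 degrees, less where a joint would pass 70% of its speed; a pose out of reach is approached as far as the arm can. A call is refused whole if a number of a shift passes 0.0417 or a number of a turn 0.125, either way. A call with a gripper value outside its range is refused whole. The fingers move at their own pace and stop on an object; FORCE is the grip in N (left out, the last holds). Time passes only in rows, so rows that do not move let the fingers close. It gives the time, the measured TCP pose, the force, the opening and the grip force at its end, in the units of the state.
- env.get_obs(): the state, without advancing time (a new reading comes with each control period).
- env.read_camera(name): name is "side" or "top"; returns the picture (400x640x3 uint8, blue, green, red); there is no depth.
- env.get_calibration(name): a dict with "fov_y" (degrees; the focal length in pixels is half the picture's height over the tangent of half this angle, whatever the lens; pixels are square), "cx", "cy" (the principal point, pixels), "k1" (the pictures are not rectified: a ray, as slopes to the right and down, at radius r is drawn at 1 + k1 r^2 times it, then the intrinsics apply), "pose" (4x4, takes a point from camera to world coordinates). Camera axes: x right, y up, looking along -z (the intrinsics and any distortion apply to the point x, -y, -z); pixel columns grow to the right and rows downward; lengths in m; the calibration is good to about 2 mm. A picture is of the moment at which its call begins. get_calibration takes no time and is no camera call.
- env.sign_off(): hands the job in; it is judged then, once.
The state is a dict: "time_s": time; "qpos": joint angles; "joint_velocities": joint speeds; "effort": joint torques, N m; "tool_pos": TCP position; "tool_rot": TCP orientation; "force": force on the tool from outside, world axes, zero at the start; "wrist_torque": the same for the moment, N m; "grip_width": finger opening in m; "grasp_force": force on a finger pad.
Only numpy, scipy, OpenCV 4.12 (cv2) and the standard library are available. Lean on these libraries where they do the work, as an engineer would, in place of code of your own. Each camera call takes 0.05 s, during which the arm holds its last target. There are 200 camera calls.

TASK

On the guitar repairer's bench, raise the red gravity latch bar by its thumb lever and swing the clear guard gate of the air-blast booth wide open; move the finished gold pickup from the bay to the blue-lined tray, and lay every black dusty pickup on the floor of the bay, none on top of another. Hold the bar up again while you swing the gate fully shut, let it down into its catch, and only then push the air valve lever hard over to its green side, keep it there for five seconds without a break and let it spring back to the middle. Do not tip over the glue bottle or the screw jar.

Things in the scene. Friction and masses are not known exactly. Their poses are not given: they have to be found in the camera images.
- booth: Low yellow air-blast booth, fixed, 150 deep (x) x 270 long (y) x 60 mm high; origin on the bench under its middle. Front (-x) closed by the gate; back wall +x. Bay inside: x -63 to +61, y -117 to +117 mm, floor 8 mm, walls 60 mm, front sill 22 mm above the bench. Catch outside the front at y +122 to +142: upright face at x -96.5, top 52 mm high, ramp on its outer side.
- bay_floor (a point): Point on the top face of the bay's grey floor, booth (-5, 0, 8) mm; axes as the booth's.
- gate (a joint): Clear gate, steel frame, on an upright hinge at booth (-75, -125) mm; 0 shut, to 1.75 rad as its free end (booth +y) swings out (booth -x). Front panel 230 mm long; it carries a clear flat roof reaching 136 mm inwards, top 72 mm above the bench, that covers the bay when shut and swings with it; from 1.5 rad the bay is clear. Light friction (0.06 N m) holds it where left.
- gate_hinge (a point): On the gate's hinge axis, 70 mm above the bench.
- latch (a joint): Red latch bar, pivoted on the gate 100 mm from the hinge axis, 14 mm outside the panel's mid plane, 45 mm high; runs along the gate past its free end. 0: down, level, behind the catch; grows to 0.6 rad as its end is raised. 0.12 clears the catch; let go, it falls back. To shut the gate hold the bar up until the gate is home, then lower it: left down it may bind on the ramp.
- thumb_lever (a point): Red upright plate on the bar, 95 mm from the bar's pivot, 8 mm thick (across the gate), 30 mm wide (along it). The point is 72 mm above the pivot (117 mm above the bench, bar down), 19 mm below the plate's top, clear above the gate's roof. Pinch it from above across its thickness; raise it to lift the bar, pull or push it to swing the gate.
- valve: Air valve block, aluminium, 56 (x) x 50 (y) x 45 mm high, fixed to the bench; origin under its middle. Green mark on its +x side, white mark on its -x side.
- valve_lever (a joint): Valve lever, upright at 0, pivoted 45 mm above the bench in the middle of the block; + leans towards the green mark (valve +x), stops at +-0.5 rad. A spring of 1.2 N m per rad brings it back to 0 (about 6 N at the grip at full travel).
- valve_grip (a point): Middle of the lever's black grip, 24 x 24 x 42 mm, 100 mm from the pivot, 145 mm above the bench when upright.
- tray: Square wooden tray with a blue lining, 130 x 130 mm, fixed to the bench, wall 5 mm thick and 20 mm high, floor 5 mm above the bench; origin under its middle.
- clean: The finished guitar pickup, 84 (x) x 38 (y) x 26 mm, 0.08 to 0.17 kg: base plate 84 x 36 x 6 mm under a cover 70 x 38 mm, rounded, top at 26 mm; grip it across its 38 mm width. Origin at the centre of its underside, z up. Gold cover; at the start it lies in the bay.
- clean_mid (a point): Middle of the gold pickup, 13 mm above its underside; axes as its body's.
- dusty1: A dusty guitar pickup, 84 (x) x 38 (y) x 26 mm, 0.08 to 0.17 kg: base plate 84 x 36 x 6 mm under a cover 70 x 38 mm, rounded, top at 26 mm; grip it across its 38 mm width. Origin at the centre of its underside, z up. Black cover; two or three such lie at the right on the bench.
- dusty1_mid (a point): Middle of that black pickup, 13 mm above its underside; axes as its body's.
- dusty2: A dusty guitar pickup, 84 (x) x 38 (y) x 26 mm, 0.08 to 0.17 kg: base plate 84 x 36 x 6 mm under a cover 70 x 38 mm, rounded, top at 26 mm; grip it across its 38 mm width. Origin at the centre of its underside, z up. Black cover; two or three such lie at the right on the bench.
- dusty2_mid (a point): Middle of that black pickup, 13 mm above its underside; axes as its body's.
- dusty3: A dusty guitar pickup, 84 (x) x 38 (y) x 26 mm, 0.08 to 0.17 kg: base plate 84 x 36 x 6 mm under a cover 70 x 38 mm, rounded, top at 26 mm; grip it across its 38 mm width. Origin at the centre of its underside, z up. Black cover; two or three such lie at the right on the bench.
- dusty3_mid (a point): Middle of that black pickup, 13 mm above its underside; axes as its body's.
- glue: Bystander: white glue bottle with a red cap, 52 mm across, 130 mm high; origin at the centre of its foot.
- jar: Bystander: amber screw jar with a steel lid, 48 mm across, 60 mm high; origin at the centre of its foot.

How it is judged (in metres and radians):
On the way, in this order (a step that is already met when the one before it is completed fails the run):
1. the latch bar is raised clear of its catch while the gate is still shut (value of joint latch above 0.12 rad and value of joint gate below 0.08 rad), for 0.05 s.
2. the gate is swung wide open (value of joint gate above 1.3 rad), for 0.2 s.
3. with the gate open, the gold pickup lies in the tray and every black one on the bay floor (x of clean_mid in the frame of tray between -0.055 and 0.055 m and y of clean_mid in the frame of tray between -0.055 and 0.055 m and z of clean_mid in the frame of tray between 0.008 and 0.038 m and x of dusty1_mid in the frame of bay_floor between -0.058 and 0.066 m and y of dusty1_mid in the frame of bay_floor between -0.115 and 0.115 m and z of dusty1_mid in the frame of bay_floor between 0 and 0.03 m and x of dusty2_mid in the frame of bay_floor between -0.058 and 0.066 m and y of dusty2_mid in the frame of bay_floor between -0.115 and 0.115 m and z of dusty2_mid in the frame of bay_floor between 0 and 0.03 m and x of dusty3_mid in the frame of bay_floor between -0.058 and 0.066 m and y of dusty3_mid in the frame of bay_floor between -0.115 and 0.115 m and z of dusty3_mid in the frame of bay_floor between 0 and 0.03 m and value of joint gate above 1 rad), for 0.2 s.
4. the gate is shut and the latch bar down in its catch (value of joint gate below 0.035 rad and value of joint latch below 0.06 rad), for 0.3 s.
5. the valve lever is held over to the green side for at least four seconds, the gate shut (all of step 4 and value of joint valve_lever above 0.36 rad), for 4 s.
6. the lever has come back to the middle (value of joint valve_lever between -0.06 and 0.06 rad), for 0.2 s.
At the end, for the whole second after the job is handed in: Gold pickup in the tray; each black one inside the bay, its middle under 30 mm above the floor (not on another); gate within 0.035 rad of shut, latch bar below 0.06 rad, valve lever within 0.06 rad of the middle; pickups at rest (all of step 4 and all of step 6 and x of clean_mid in the frame of tray between -0.055 and 0.055 m and y of clean_mid in the frame of tray between -0.055 and 0.055 m and z of clean_mid in the frame of tray between 0.008 and 0.038 m and x of dusty1_mid in the frame of bay_floor between -0.058 and 0.066 m and y of dusty1_mid in the frame of bay_floor between -0.115 and 0.115 m and z of dusty1_mid in the frame of bay_floor between 0 and 0.03 m and x of dusty2_mid in the frame of bay_floor between -0.058 and 0.066 m and y of dusty2_mid in the frame of bay_floor between -0.115 and 0.115 m and z of dusty2_mid in the frame of bay_floor between 0 and 0.03 m and x of dusty3_mid in the frame of bay_floor between -0.058 and 0.066 m and y of dusty3_mid in the frame of bay_floor between -0.115 and 0.115 m and z of dusty3_mid in the frame of bay_floor between 0 and 0.03 m and linear speed of each of dusty1, dusty2, dusty3, clean below 0.02 m/s); the robot touches nothing.
It fails at once if the air valve is opened while the gate is not shut ((value of joint valve_lever above 0.2 rad or value of joint valve_lever below -0.2 rad) and value of joint gate above 0.06 rad).
It fails at once if the glue bottle or the screw jar is tipped over (angle between any of glue, jar's own z axis and vertical above 0.8 rad).
Of dusty1, dusty2, dusty3 only 2 to 3 are there at a start; the rules pass over those that are not, and their reading is None.
At some moment in a run one of dusty1, dusty2, dusty3 may be knocked a few centimetres aside while the robot is not near it.
Once in a run the grip may slacken for a moment while it holds something.
It also fails if it takes over 205 s, if anything falls off the work surface, if the arm or the gripper's body presses on something with over 40 N, if the wrist force passes 120 N, or if a joint passes its speed limit or range.

## Working session

There is one attempt and no reset: what is moved stays moved. The work goes in short steps, Python scripts to look and compute and a shell command to move; the robot and the scene stay as the last step left them, time stands still between calls to the robot, and variables do not carry over. Pictures are saved under pics/ and viewed, at most 14 in all, crops included, and the job is handed in when it is done.

```bash
ls; mkdir -p pics; python3 - <<'E'
from cell import env
import cv2
for n in("top","side"):
    cv2.imwrite(f"pics/{n}0.png",env.read_camera(n)); c=env.get_calibration(n); print(n,c)
print(env.get_obs(), env.grip_point_offset)
E
```

```text
pics
top {'fov_y': 52.033939189001636, 'cx': 309.4495574050573, 'cy': 203.64784331333763, 'k1': -0.04938321608507438, 'pose': array([[ 0.00523692,  0.98645419, -0.16395338,  0.3836751 ],
       [-0.99991478,  0.00320496, -0.0126556 , -0.04908152],
       [-0.0119587 ,  0.16400569,  0.9863869 ,  1.08820586],
       [ 0.        ,  0.        ,  0.        ,  1.        ]])}
side {'fov_y': 46.69822842569255, 'cx': 319.31190598766784, 'cy': 195.770470169118, 'k1': -0.026102312879999718, 'pose': array([[-0.97498767,  0.15404244, -0.16021849,  0.36724876],
       [-0.22178527, -0.62726258,  0.74656075,  0.8196106 ],
       [ 0.01450298,  0.76342162,  0.64573763,  0.84697865],
       [ 0.        ,  0.        ,  0.        ,  1.        ]])}
{'time_s': 0.1, 'qpos': array([-69.20707406,  18.43437826,  -4.01363838,  83.1669943 ,
         1.29618027,  78.54159374,  -3.26007001]), 'joint_velocities': array([-0.03627994, -0.15660869, -0.05812695, -0.20092   ,  0.04865631,
        0.02856236,  0.0968738 ]), 'effort': array([ 6.60577734e-05, -4.92573631e+01, -4.05766061e-01, -3.13396096e+01,
       -6.41844794e-02,  3.94738815e-02,  8.84460837e-05]), 'tool_pos': array([0.22204747, 0.61032954, 0.19718364]), 'tool_rot': array([-1.79902323e+02,  7.21466683e-03,  1.60015023e+02]), 'force': array([-0.46420036,  0.13643526,  0.14955945]), 'wrist_torque': array([-0.01464935,  0.01614454, -0.0281372 ]), 'grasp_force': 0.0, 'grip_width': 0.08682247968243051} 0.0187
```

View pics/top0.png

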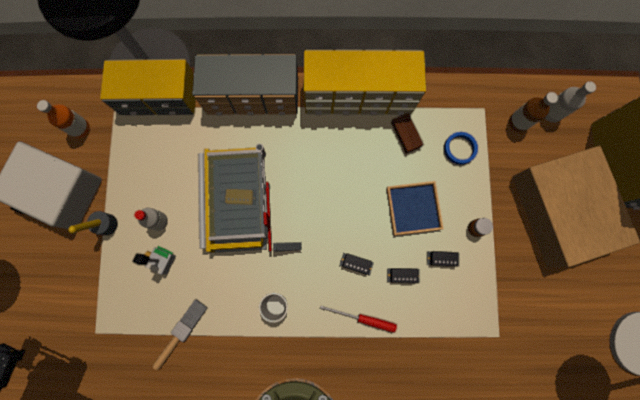

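View pics/side0.png

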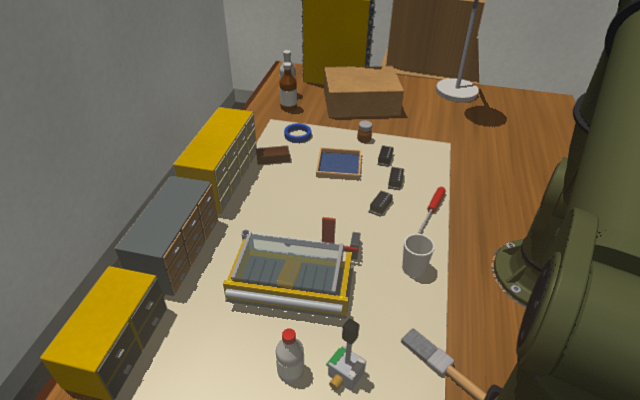

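The top view looks along -z with image up = +x and left = +y. The booth spans about px (200-270, 148-250) with its front facing -y. The gold pickup is at (239,197), the tray at (414,208), blacks at (357,264), (404,276) and (444,259), the valve at (158,262), glue at (150,217) and the jar at (480,227). Next I'll enlarge the important parts.

```bash
cat > h.py <<'E'
import numpy as np, cv2
from cell import env
from scipy.spatial.transform import Rotation as R
def K(n):
    c=env.get_calibration(n); f=200/np.tan(np.radians(c['fov_y']/2)); return c,f
def unproj(n,px,z):
    c,f=K(n); P=c['pose']; u=(px[0]-c['cx'])/f; v=(px[1]-c['cy'])/f
    rd=np.hypot(u,v); r=rd
    for _ in range(20): r=rd/(1+c['k1']*r*r)
    s=r/rd if rd else 1
    d=P[:3,:3]@np.array([u*s,-v*s,-1]); t=(z-P[2,3])/d[2]
    return P[:3,3]+t*d
def proj(n,p):
    c,f=K(n); P=c['pose']; q=P[:3,:3].T@(np.array(p)-P[:3,3]); u,v=q[0]/-q[2],-q[1]/-q[2]
    k=1+c['k1']*(u*u+v*v); return np.array([c['cx']+f*u*k,c['cy']+f*v*k])
def snap(n,name,box=None,s=3,im=None):
    im=env.read_camera(n) if im is None else im
    if box: im=im[box[1]:box[3],box[0]:box[2]]
    im=cv2.resize(im,None,fx=s,fy=s,interpolation=cv2.INTER_CUBIC); cv2.imwrite(f"pics/{name}.png",im)
E
python3 - <<'E'
from h import *
im=cv2.imread("pics/top0.png")
a=cv2.resize(im[140:290,120:310],None,fx=4,fy=4,interpolation=cv2.INTER_CUBIC)
cv2.imwrite("pics/a.png",a)
b=cv2.resize(im[170:300,330:500],None,fx=4,fy=4,interpolation=cv2.INTER_CUBIC)
cv2.imwrite("pics/b.png",b)
im=cv2.imread("pics/side0.png")
cv2.imwrite("pics/c.png",cv2.resize(im[210:400,215:415],None,fx=3,fy=3,interpolation=cv2.INTER_CUBIC))
E
```

```text
(no output)
```

View pics/a.png

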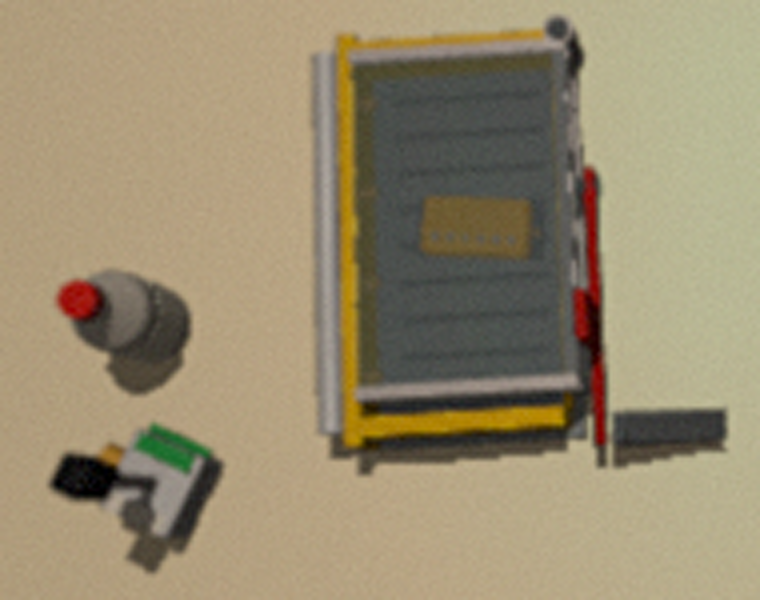

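View pics/b.png

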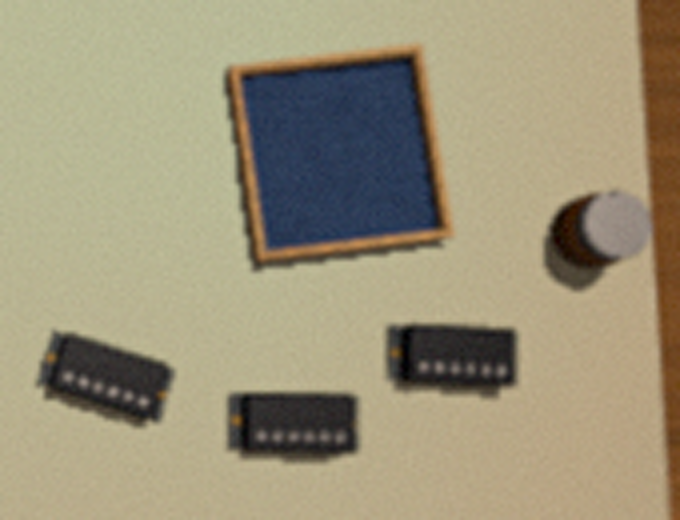

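View pics/c.png

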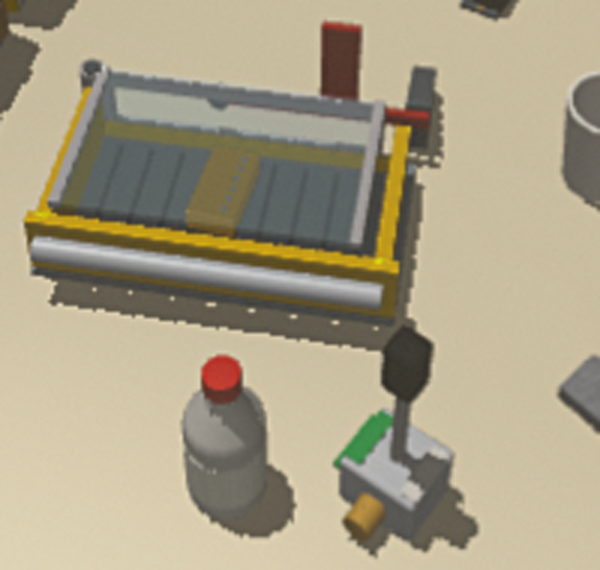

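In crop a, the hinge post top is at (557,27), the thumb plate at (584,315), the catch at (670,427) and the valve's green strip runs (152,425)-(213,462). Crop b shows three blacks and the tray corners. Crop c shows the thumb plate top at (322..361,25). Now I'll fit the poses.

```bash
cat > fit.py <<'E'
from h import *
from scipy.optimize import least_squares
A=lambda u,v:("top",(120+u/4,140+v/4)); B=lambda u,v:("top",(330+u/4,170+v/4)); C=lambda u,v:("side",(215+u/3,210+v/3))
def fit(pts,x0):
    def res(p):
        c,s=np.cos(p[2]),np.sin(p[2])
        return np.ravel([proj(n,(p[0]+c*m[0]-s*m[1],p[1]+s*m[0]+c*m[1],m[2]))-np.array(px) for (n,px),m in pts])
    r=least_squares(res,x0,loss='soft_l1'); return r.x,r.fun.reshape(-1,2)
E
python3 - <<'E'
from fit import *
np.set_printoptions(precision=4,suppress=True)
mm=lambda *a:np.array(a)/1000
booth=[(A(338,37),mm(75,-135,60)),(A(346,447),mm(75,135,60)),(C(27,213),mm(75,-135,60)),(C(397,268),mm(75,135,60)),
(C(322,23),mm(-89,55,136)),(C(361,27),mm(-89,85,136)),(A(581,290),mm(-89,55,136)),(A(579,337),mm(-89,85,136)),(A(670,410),mm(-110,122,52)),(C(93,65),mm(-75,-125,78)),(A(557,27),mm(-75,-125,78))]
p,r=fit(booth,[.6,.1,1.57]);print("booth",p,np.degrees(p[2]));print(r)
h=65
tray=[(B(230,68),mm(h,h,20)),(B(420,48),mm(h,-h,20)),(B(450,237),mm(-h,-h,20)),(B(260,262),mm(-h,h,20))]
p,r=fit(tray,[.5,-.3,.1]);print("tray",p,np.degrees(p[2]));print(r)
valve=[(C(385,412),mm(28,-25,45)),(C(340,465),mm(28,25,45)),(C(450,458),mm(-28,-25,45)),(C(412,503),mm(-28,25,45)),(A(152,425),mm(28,25,45)),(A(213,462),mm(28,-25,45))]
p,r=fit(valve,[.4,.3,-.5]);print("valve",p,np.degrees(p[2]));print(r)
print("grip",unproj(*A(85,478),.145),unproj(*C(407,362),.145))
for n,a,b in(("d1",(110,374),17),("d2",(299,423),0),("d3",(459,356),2)): print(n,unproj(*B(*a),.024))
im=cv2.imread("pics/side0.png")
print("clean",unproj(*A(477,227),.032)); print("glue",unproj(*A(150,340),0),"jar",unproj(*B(615,225),.06))
E
```

```text
booth [0.5699 0.1581 1.6394] 93.93273925404148
[[-0.8429 -0.4358]
 [-0.6509  0.4771]
 [-1.2152  2.1025]
 [ 0.5755  0.8387]
 [ 0.0428 -1.4885]
 [ 0.2106 -1.2849]
 [ 0.5996 -0.2461]
 [ 1.6916  0.6657]
 [-8.253   0.1605]
 [-0.3359 -2.2804]
 [ 0.6342 -0.1833]]
tray [ 0.55   -0.3142  0.1206] 6.909084176931183
[[-0.3519  0.0299]
 [ 0.2129 -0.5292]
 [ 0.852   0.4138]
 [-0.6066  0.022 ]]
valve [ 0.4069  0.3535 -0.4488] -25.71345326341532
[[-0.0538 -2.8426]
 [-0.7628 -2.2358]
 [ 2.1098 -1.6922]
 [-0.5714  2.7111]
 [-4.392   0.7156]
 [-2.8682  0.126 ]]
grip [0.4081 0.3517 0.145 ] [0.407  0.3515 0.145 ]
d1 [ 0.405  -0.1598  0.024 ]
d2 [ 0.3741 -0.2806  0.024 ]
d3 [ 0.4169 -0.3854  0.024 ]
clean [0.577  0.1492 0.032 ]
glue [0.5048 0.3749 0.    ] jar [ 0.498  -0.4774  0.06  ]
```

```bash
cat > go.py <<'E'
# python3 go.py x y z yaw : world delta to target given in present tool axes (after the yaw turn for shift)
import sys; from h import *
x,y,z,w=map(float,sys.argv[1:5]); o=env.get_obs()
Rn=R.from_euler('xyz',o['tool_rot'],degrees=True); Rt=R.from_euler('xyz',[180,0,w],degrees=True)
d=np.array([x,y,z])-o['tool_pos']
print("shift now-axes",Rn.inv().apply(d).round(4),"target-axes",Rt.inv().apply(d).round(4),"turn",(Rn.inv()*Rt).as_rotvec().round(4),"t",round(o['time_s'],1))
E
python3 -m jog '[[0,0,-0.005,0,0,0.1238,0.087],[0,0,-0.005,0,0,0.1238,0.087],[0,0,-0.005,0,0,0.1238,0.087],[0,0,-0.005,0,0,0.1238,0.087],[0,0,-0.005,0,0,0.1238,0.087],[0,0,-0.005,0,0,0.1238,0.087],[0,0,-0.005,0,0,0.1238,0.087],[0,0,-0.005,0,0,0.1238,0.087],[0,0,-0.005,0,0,0.1238,0.087],[0,0,-0.005,0,0,0.1238,0.087],[0,0,-0.005,0,0,0.1238,0.087]]' 20
python3 go.py 0.506 0.0645 0.2 4
```

```text
time_s: 1.02
tool_pos: [0.222, 0.6106, 0.2527]
tool_rot: [-180.0, 0.1, 81.6]
force: [0.1, -0.4, -0.7]
grip_width: 0.0869
grasp_force: 0.0
shift now-axes [-0.499   0.3603  0.0533] target-axes [0.2452 0.5646 0.0527] turn [6.0000e-04 1.0000e-03 1.3552e+00] t 1.0
```

```bash

python3 -m jog '[[0,0,0,0,0,0.1232,0.087],[0,0,0,0,0,0.1232,0.087],[0,0,0,0,0,0.1232,0.087],[0,0,0,0,0,0.1232,0.087],[0,0,0,0,0,0.1232,0.087],[0,0,0,0,0,0.1232,0.087],[0,0,0,0,0,0.1232,0.087],[0,0,0,0,0,0.1232,0.087],[0,0,0,0,0,0.1232,0.087],[0,0,0,0,0,0.1232,0.087],[0,0,0,0,0,0.1232,0.087]]' >/dev/null
python3 -m jog '[[0.0136,0.0313,0,0,0,0,0.087],[0.0136,0.0313,0,0,0,0,0.087],[0.0136,0.0313,0,0,0,0,0.087],[0.0136,0.0313,0,0,0,0,0.087],[0.0136,0.0313,0,0,0,0,0.087],[0.0136,0.0313,0,0,0,0,0.087],[0.0136,0.0313,0,0,0,0,0.087],[0.0136,0.0313,0,0,0,0,0.087],[0.0136,0.0313,0,0,0,0,0.087]]' >/dev/null
python3 -m jog '[[0.0136,0.0313,0,0,0,0,0.087],[0.0136,0.0313,0,0,0,0,0.087],[0.0136,0.0313,0,0,0,0,0.087],[0.0136,0.0313,0,0,0,0,0.087],[0.0136,0.0313,0,0,0,0,0.087],[0.0136,0.0313,0,0,0,0,0.087],[0.0136,0.0313,0.01,0,0,0,0.087],[0.0136,0.0313,0.02,0,0,0,0.06],[0.0136,0.0313,0.02,0,0,0,0.06],[0,0,0,0,0,0,0.06],[0,0,0,0,0,0,0.06]]'
python3 go.py 0.506 0.0645 0.098 4
python3 - <<'E'
from h import *
snap("top","d",(180,120,340,280),4)
E
```

```text
time_s: 3.6
tool_pos: [0.5083, 0.065, 0.2019]
tool_rot: [179.9, 0.1, 4.0]
force: [0.4, 0.7, 0.5]
grip_width: 0.0683
grasp_force: 0.0
shift now-axes [-0.0021  0.0002  0.1039] target-axes [-0.0024  0.0004  0.1039] turn [0.0013 0.0026 0.0008] t 3.6
```

View pics/d.png

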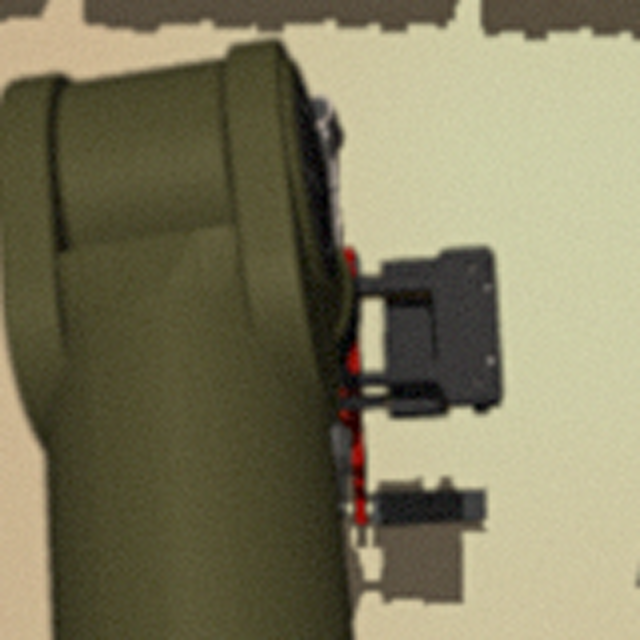

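The arm hides the plate from above, but the fitted position lies within a few mm, so I'll descend with the fingers at 60 mm and close.

```bash

python3 -m jog '[[-0.0024,0,0.01,0,0,0,0.06],[0,0,0.0134,0,0,0,0.06],[0,0,0.0134,0,0,0,0.06],[0,0,0.0134,0,0,0,0.06],[0,0,0.0134,0,0,0,0.06],[0,0,0.0134,0,0,0,0.06],[0,0,0.0134,0,0,0,0.06],[0,0,0.0134,0,0,0,0.06],[0,0,0,0,0,0,0.06]]' 20
python3 -m jog '[[0,0,0,0,0,0,0.02],[0,0,0,0,0,0,0.02],[0,0,0,0,0,0,0.02],[0,0,0,0,0,0,0.0],[0,0,0,0,0,0,0],[0,0,0,0,0,0,0],[0,0,0,0,0,0,0],[0,0,0,0,0,0,0]]' 20
python3 - <<'E'
from h import *
snap("side","e",(215,200,395,350),4)
E
```

```text
time_s: 4.4
tool_pos: [0.504, 0.069, 0.0969]
tool_rot: [180.0, 0.2, 4.5]
force: [-0.0, -0.3, -0.5]
grip_width: 0.06
grasp_force: 0.0
time_s: 5.07
tool_pos: [0.5066, 0.0674, 0.0995]
tool_rot: [-180.0, -0.0, 4.3]
force: [-0.0, 0.2, 0.8]
grip_width: 0.015
grasp_force: 0.0
```

View pics/e.png

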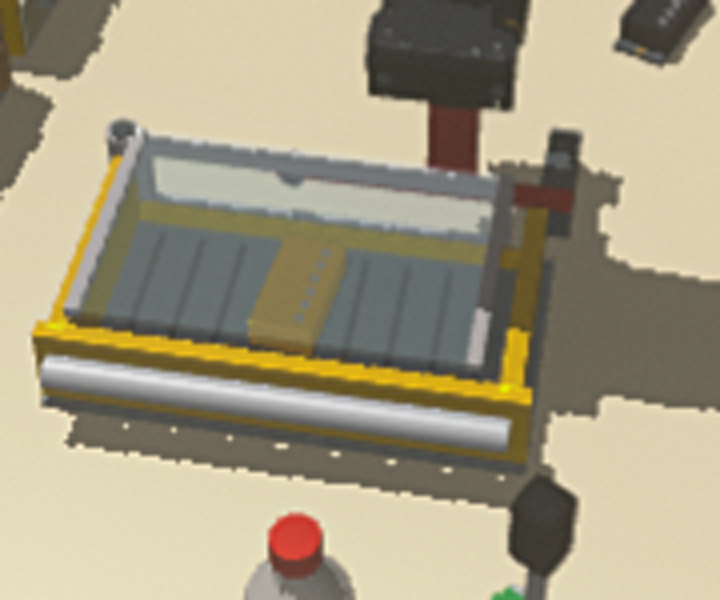

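```bash

python3 -m jog '[[0,0,0,0,0,0,0],[0,0,0,0,0,0,0],[0,0,0,0,0,0,0]]' 20
python3 - <<'E'
from h import *
for z in(.136,.1): print(unproj("side",(215+342/3,210+25/3),z))
for z in(.136,): print(unproj("top",(120+580/4,140+313/4),z))
o=env.get_obs()['tool_pos']; p=proj("side",o);print(p,(p-[215,200])*4, (proj("side",o+[0,0,.07])-[215,200])*4)
E
```

```text
time_s: 5.37
tool_pos: [0.5066, 0.0674, 0.0994]
tool_rot: [-180.0, -0.0, 4.3]
force: [-0.2, -0.1, 0.7]
grip_width: 0.0078
grasp_force: 20.0
[0.50507353 0.06901874 0.136     ]
[0.51205221 0.03101295 0.1       ]
[0.50687247 0.06726699 0.136     ]
[328.05673544 229.38816591] [452.22694175 117.55266362] [455.62108897  26.56904376]
```

Gripped at 7.8 mm with 20 N. Now I'll raise the bar along its arc to about 0.25 rad.

```bash

python3 -m jog '[[0.0021,0,-0.0025,0,0,0,0],[0.0021,0,-0.0025,0,0,0,0],[0.0021,0,-0.0025,0,0,0,0],[0.0021,0,-0.0025,0,0,0,0],[0.0024,0,-0.0022,0,0,0,0],[0.0024,0,-0.0022,0,0,0,0],[0.0024,0,-0.0022,0,0,0,0],[0.0024,0,-0.0022,0,0,0,0],[0.003,0,-0.0023,0,0,0,0],[0,0,0,0,0,0,0],[0,0,0,0,0,0,0]]' 30
python3 - <<'E'
# swing rows: arc about hinge
from h import *
o=env.get_obs(); p=o['tool_pos'][:2]; b=np.array([.5699,.1581]);a=1.6394
h=b+np.array([[np.cos(a),-np.sin(a)],[np.sin(a),np.cos(a)]])@[-.075,-.125]
yaw=np.radians(o['tool_rot'][2])
for D in(.04,.05,.06):
    r=p-h; rot=np.array([[np.cos(D),-np.sin(D)],[np.sin(D),np.cos(D)]])@r-r
    x=np.array([np.cos(yaw),np.sin(yaw)]);y=np.array([np.sin(yaw),-np.cos(yaw)])
    print(D,h,np.hypot(*r),(rot@x).round(5),(rot@y).round(5))
E
```

```text
time_s: 6.28
tool_pos: [0.5278, 0.0691, 0.1204]
tool_rot: [180.0, -0.0, 4.3]
force: [4.3, 0.2, -10.9]
grip_width: 0.0077
grasp_force: 30.0
0.04 [0.6997472  0.09184516] 0.17348659732351437 0.00053 0.00692
0.05 [0.6997472  0.09184516] 0.17348659732351437 0.0007 0.00865
0.06 [0.6997472  0.09184516] 0.17348659732351437 0.00089 0.01037
```

```bash

python3 -m jog '[[0.0007,0.00865,0,0,0,-0.05,0],[0.0007,0.00865,0,0,0,-0.05,0],[0.0007,0.00865,0,0,0,-0.05,0],[0.0007,0.00865,0,0,0,-0.05,0],[0.0007,0.00865,0,0,0,-0.05,0],[0.0007,0.00865,0,0,0,-0.05,0],[0.0007,0.00865,0,0,0,-0.05,0],[0.0007,0.00865,0,0,0,-0.05,0],[0.0007,0.00865,0,0,0,-0.05,0],[0.0007,0.00865,0,0,0,-0.05,0]]'
python3 -m jog '[[0.0007,0.00865,0,0,0,-0.05,0],[0.0007,0.00865,0,0,0,-0.05,0],[0.0007,0.00865,0,0,0,-0.05,0],[0.0007,0.00865,0,0,0,-0.05,0],[0.0007,0.00865,0,0,0,-0.05,0],[0.0007,0.00865,0,0,0,-0.05,0],[0.0007,0.00865,0,0,0,-0.05,0],[0.0007,0.00865,0,0,0,-0.05,0],[0.0007,0.00865,0,0,0,-0.05,0],[0.0007,0.00865,0,0,0,-0.05,0],[0,0,0,0,0,0,0]]'
```

```text
time_s: 7.12
tool_pos: [0.56, -0.0093, 0.1203]
tool_rot: [-179.9, -0.1, 33.2]
force: [5.1, 2.1, -9.9]
grip_width: 0.0078
grasp_force: 30.1
time_s: 8.03
tool_pos: [0.6272, -0.0642, 0.1203]
tool_rot: [180.0, -0.1, 61.7]
force: [2.9, 1.4, -7.5]
grip_width: 0.0073
grasp_force: 30.1
```

```bash

python3 -m jog '[[0.0007,0.00865,0,0,0,-0.05,0],[0.0007,0.00865,0,0,0,-0.05,0],[0.0007,0.00865,0,0,0,-0.05,0],[0.0007,0.00865,0,0,0,-0.05,0],[0.0007,0.00865,0,0,0,-0.05,0],[0.0007,0.00865,0,0,0,-0.05,0],[0.0007,0.00865,0,0,0,-0.05,0],[0.0007,0.00865,0,0,0,-0.05,0],[0.0007,0.00865,0,0,0,-0.05,0],[0.0007,0.00865,0,0,0,-0.05,0],[0.0007,0.00865,0,0,0,-0.05,0],[0.0007,0.00865,0,0,0,-0.05,0]]'
python3 -m jog '[[0.0007,0.00865,0,0,0,-0.05,0],[0,0,0,0,0,0,0],[0,0,0,0,0,0,0],[0,0,0,0,0,0,0],[-0.0030,0,0.0023,0,0,0,0],[-0.0048,0,0.0044,0,0,0,0],[-0.0048,0,0.0044,0,0,0,0],[-0.0042,0,0.005,0,0,0,0],[-0.0042,0,0.005,0,0,0,0],[0,0,0,0,0,0,0]]'
python3 -m jog '[[0,0,0,0,0,0,0.03],[0,0,0,0,0,0,0.05],[0,0,0,0,0,0,0.05],[0,0,0,0,0,0,0.05],[0,0,0,0,0,0,0.05],[0,0,-0.02,0,0,0,0.05],[0,0,-0.04,0,0,0,0.05],[0,0,-0.04,0,0,0,0.05],[0,0,0,0,0,0,0.05]]'

```

```text
time_s: 9.03
tool_pos: [0.7276, -0.0785, 0.1206]
tool_rot: [-180.0, -0.1, 96.1]
force: [2.2, 1.2, -4.2]
grip_width: 0.0077
grasp_force: 30.4
time_s: 9.87
tool_pos: [0.7396, -0.0995, 0.1002]
tool_rot: [179.9, -0.0, 98.8]
force: [3.0, 0.3, 0.1]
grip_width: 0.0077
grasp_force: 30.0
time_s: 10.62
tool_pos: [0.7429, -0.1001, 0.2093]
tool_rot: [179.3, 0.3, 98.9]
force: [0.2, -0.6, 2.0]
grip_width: 0.0492
grasp_force: 0.0
```

The gate is at about 1.65 rad and released. I'll measure the pickups again.

```bash
cat > seg.py <<'E'
from h import *
import sys
def blobs(im,kind):
    hsv=cv2.cvtColor(cv2.GaussianBlur(im,(3,3),0),cv2.COLOR_BGR2HSV)
    m=(hsv[...,2]<70) if kind=="black" else cv2.inRange(hsv,(12,90,80),(28,255,255))>0
    m=m.astype(np.uint8)*255
    for c in cv2.findContours(m,cv2.RETR_EXTERNAL,cv2.CHAIN_APPROX_NONE)[0]:
        if 200<cv2.contourArea(c)<900:
            (x,y),(w,h),a=cv2.minAreaRect(c)
            bx=cv2.boxPoints(((x,y),(w,h),a)); e=bx[1]-bx[0]; f=bx[2]-bx[1]; e=e if np.hypot(*e)>np.hypot(*f) else f
            P=unproj("top",(x,y),float(sys.argv[2])); Q=unproj("top",(x+e[0],y+e[1]),float(sys.argv[2]))-P
            print(kind,np.round((x,y,w,h),1),P.round(4),"axis",round(np.degrees(np.arctan2(Q[1],Q[0]))%180,1),"len",round(np.hypot(*Q[:2]),3))
im=env.read_camera("top")
blobs(im,sys.argv[1])
if len(sys.argv)>3: snap("top",sys.argv[3],(180,120,500,300),2.5,im)
E
python3 seg.py gold 0.032; python3 seg.py black 0.024 f
```

```text
gold [623.5 391.5  15.   31. ] [ 0.0844 -0.8253  0.032 ] axis 88.1 len 0.083
gold [238.2 196.1  27.9  15.5] [0.5786 0.152  0.032 ] axis 87.1 len 0.074
gold [374.7  12.9  11.5  29.9] [ 1.1136 -0.2196  0.032 ] axis 164.6 len 0.098
black [403.  275.5  13.   28. ] [ 0.3747 -0.2761  0.024 ] axis 90.0 len 0.072
black [  9.5 286.   50.   19. ] [0.3369 0.7578 0.024 ] axis 6.1 len 0.129
black [356.1 264.2  28.1  13.6] [ 0.4032 -0.1562  0.024 ] axis 71.8 len 0.072
black [443. 259.  14.  28.] [ 0.4169 -0.3809  0.024 ] axis 90.0 len 0.073
black [100.6 229.9  21.3  36.2] [0.4879 0.5191 0.024 ] axis 140.9 len 0.094
black [235.4 158.6  10.3  51.2] [0.6829 0.1646 0.024 ] axis 94.1 len 0.138
```

View pics/f.png

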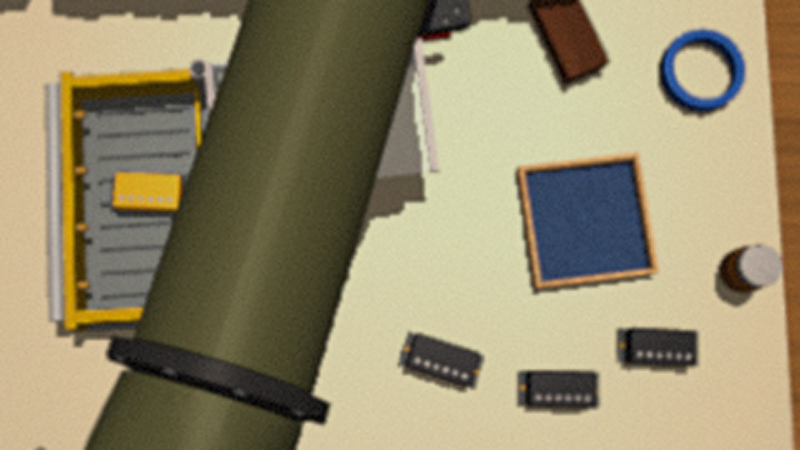

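```bash

python3 -m jog '[[0,0,0,0,0,0.1038,0.06],[0,0,0,0,0,0.1038,0.06]]'; python3 go.py 0.578 0.150 0.1 87;  python3 go.py 0.578 0.150 0.014 87
```

```text
time_s: 10.88
tool_pos: [0.7383, -0.0985, 0.1977]
tool_rot: [-179.9, -0.0, 86.7]
force: [0.3, 0.0, -0.7]
grip_width: 0.0564
grasp_force: 0.0
shift now-axes [ 0.2388 -0.174   0.0983] target-axes [ 0.2398 -0.1731  0.0977] turn [-0.0024 -0.0005 -0.005 ] t 10.9
shift now-axes [ 0.2388 -0.1738  0.1843] target-axes [ 0.2398 -0.1731  0.1837] turn [-0.0024 -0.0005 -0.005 ] t 10.9
```

```bash

python3 -m jog '[[0.03,-0.0217,0,0,0,0,0.065],[0.03,-0.0217,0,0,0,0,0.065],[0.03,-0.0217,0,0,0,0,0.065],[0.03,-0.0217,0,0,0,0,0.065],[0.03,-0.0217,0,0,0,0,0.065],[0.03,-0.0217,0,0,0,0,0.065],[0.03,-0.0217,0.015,0,0,0,0.065],[0.03,-0.0217,0.02,0,0,0,0.065],[0,0,0.03,0,0,0,0.065],[0,0,0.033,0,0,0,0.065],[0,0,0,0,0,0,0.065],[0,0,0,0,0,0,0.065]]'; for i in 1 2 3; do  python3 go.py 0.578 0.150 0.014 87; python3 -m jog '[[0,0,0,0,0,0,0.065]]' >/dev/null; done
```

```text
time_s: 11.88
tool_pos: [0.5763, 0.149, 0.0993]
tool_rot: [-179.7, 0.2, 87.0]
force: [-0.3, -1.1, -0.1]
grip_width: 0.0651
grasp_force: 0.0
shift now-axes [0.0013 0.0021 0.0853] target-axes [0.0011 0.0017 0.0853] turn [-0.0051  0.0029 -0.0002] t 11.9
shift now-axes [ 0.0008 -0.0014  0.0884] target-axes [ 0.0008 -0.0013  0.0884] turn [ 0.0008  0.0003 -0.0013] t 12.0
shift now-axes [ 0.0005 -0.0025  0.0895] target-axes [ 0.0006 -0.0023  0.0895] turn [ 0.0029 -0.0009 -0.0015] t 12.1
```

```bash

python3 -m jog '[[0,0,0.013,0,0,0,0.065],[0,0,0.013,0,0,0,0.065],[0,0,0.013,0,0,0,0.065],[0,0,0.013,0,0,0,0.065],[0,0,0.013,0,0,0,0.065],[0,0,0.013,0,0,0,0.065],[0,0,0.008,0,0,0,0.065],[0,0,0,0,0,0,0.065]]'; 
python3 -m jog '[[0,0,0,0,0,0,0.02],[0,0,0,0,0,0,0.02],[0,0,0,0,0,0,0.02],[0,0,0,0,0,0,0.02],[0,0,0,0,0,0,0.02],[0,0,0,0,0,0,0.02]]' 30
python3 -m jog '[[0,0,-0.02,0,0,0,0.02],[0,0,-0.04,0,0,0,0.02],[0,0,-0.04,0,0,0,0.02],[0,0,-0.04,0,0,0,0.02],[0,0,-0.04,0,0,0,0.02],[0,0,0,0,0,0,0.02]]'; python3 go.py 0.55 -0.314 0.15 97
```

```text
time_s: 12.8
tool_pos: [0.5768, 0.1492, 0.0128]
tool_rot: [-179.8, 0.1, 87.0]
force: [-0.4, -0.4, -0.6]
grip_width: 0.0649
grasp_force: 0.0
time_s: 13.3
tool_pos: [0.5789, 0.1499, 0.016]
tool_rot: [180.0, -0.0, 87.0]
force: [-0.8, -0.6, -0.4]
grip_width: 0.033
grasp_force: 0.0
time_s: 13.8
tool_pos: [0.5835, 0.1507, 0.2049]
tool_rot: [179.2, -0.4, 87.0]
force: [0.4, 0.0, 0.8]
grip_width: 0.0199
grasp_force: 0.0
shift now-axes [-0.4662 -0.0096  0.0517] target-axes [-0.4571 -0.0899  0.0549] turn [ 0.0139 -0.0055 -0.1751] t 13.8
```

The grasp closed past 38 mm with no force, so it missed. I'll look.

```bash

python3 - <<'E'
from h import *
a=env.read_camera("side")[200:350,200:400]; b=env.read_camera("top")[120:270,180:380]
cv2.imwrite("pics/g.png",cv2.resize(np.hstack([a,b]),None,fx=2,fy=2,interpolation=cv2.INTER_CUBIC))
E
python3 seg.py gold 0.032
```

```text
gold [623.  391.5  15.   32. ] [ 0.0845 -0.824   0.032 ] axis 88.1 len 0.086
gold [241.  196.5  15.   26. ] [0.5777 0.1446 0.032 ] axis 90.2 len 0.069
gold [232.8 205.5  91.   58.1] [0.5536 0.1655 0.032 ] axis 4.2 len 0.234
```

View pics/g.png

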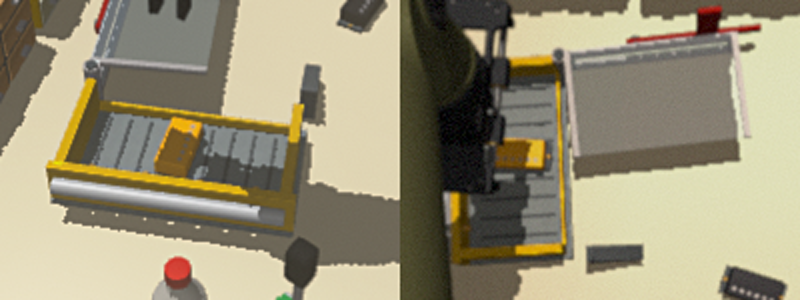

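```bash

python3 - <<'E'
from h import *
o=env.get_obs()['tool_pos']; print((proj("side",o)-[200,200])*2,(proj("top",o)-[180,120])*2+[400,0])
# clean top-face centre in side
print(unproj("side",(200+184/2,200+138/2),.034), unproj("side",(200+184/2,200+125/2),.034))
E
ls -la pics/g.png; python3 -c "
import cv2;im=cv2.imread('pics/g.png')
cv2.imwrite('pics/g2.png',cv2.resize(im[80:200,40:320],None,fx=2.8,fy=2.8,interpolation=cv2.INTER_CUBIC))"
```

```text
[173.60954949  34.69362228] [491.48438308 125.66943282]
[0.57211852 0.14763823 0.034     ] [0.57734381 0.12863259 0.034     ]
-rw-r--r-- 1 agent agent 329929 Nov 29 19:32 pics/g.png
```

View pics/g2.png

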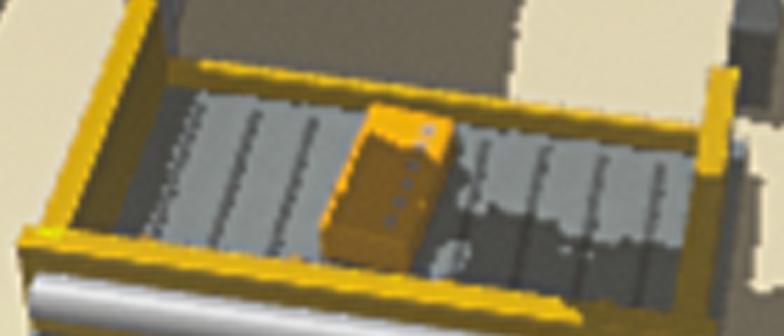

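In the picture the fingertips sit about 15 mm above the projected TCP when the fingers are open, because the linkage fingers recede, so the pads passed over the cover. The gold pickup hasn't moved. I'll go deeper.

```bash

python3 -m jog '[[0,0,0.04,0,0,0,0.06],[0,0,0.04,0,0,0,0.06],[0,0,0.04,0,0,0,0.06],[0,0,0.03,0,0,0,0.06],[0,0,0.02,0,0,0,0.06],[0,0,0.015,0,0,0,0.06],[0,0,0.004,0,0,0,0.06],[0,0,0,0,0,0,0.06]]';python3 -m jog '[[0,0,0.004,0,0,0,0.06],[0,0,0,0,0,0,0.06]]'; python3 go.py 0.577 0.150 0.003 87 
```

```text
time_s: 14.62
tool_pos: [0.5762, 0.149, 0.0038]
tool_rot: [-179.7, 0.1, 87.0]
force: [-0.4, -0.2, -0.2]
grip_width: 0.0583
grasp_force: 0.0
time_s: 14.78
tool_pos: [0.5789, 0.1499, 0.0028]
tool_rot: [180.0, -0.0, 87.0]
force: [0.0, -0.4, 0.4]
grip_width: 0.0597
grasp_force: 0.0
shift now-axes [ 0.     -0.0019 -0.0002] target-axes [ 0.     -0.0019 -0.0002] turn [ 0.0006 -0.0003 -0.0003] t 14.8
```

```bash

python3 -m jog '[[0,0,0,0,0,0,0.02],[0,0,0,0,0,0,0.02],[0,0,0,0,0,0,0.02],[0,0,0,0,0,0,0.02],[0,0,0,0,0,0,0.02],[0,0,0,0,0,0,0.02],[0,0,0,0,0,0,0.02]]' 30

```

```text
time_s: 15.37
tool_pos: [0.5791, 0.15, 0.0031]
tool_rot: [179.9, -0.0, 87.0]
force: [0.2, 1.0, 3.5]
grip_width: 0.0376
grasp_force: 30.0
```

```bash

python3 -m jog '[[0,0,-0.02,0,0,0,0.02],[0,0,-0.04,0,0,0,0.02],[0,0,-0.04,0,0,0,0.02],[0,0,-0.04,0,0,0,0.02],[0,0,-0.01,0,0,0,0.02],[0,0,0,0,0,0,0.02]]'; python3 go.py 0.55 -0.314 0.15 87
```

```text
time_s: 15.87
tool_pos: [0.5811, 0.1503, 0.1565]
tool_rot: [179.6, -0.2, 87.0]
force: [0.2, -1.4, -0.6]
grip_width: 0.0376
grasp_force: 30.0
shift now-axes [-0.4654 -0.0066  0.0048] target-axes [-0.4653 -0.0067  0.0065] turn [ 0.0065 -0.0035 -0.0004] t 15.9
```

```bash

python3 -m jog '[[-0.031,-0.0004,0,0,0,0,0.02],[-0.031,-0.0004,0,0,0,0,0.02],[-0.031,-0.0004,0,0,0,0,0.02],[-0.031,-0.0004,0,0,0,0,0.02],[-0.031,-0.0004,0,0,0,0,0.02],[-0.031,-0.0004,0,0,0,0,0.02],[-0.031,-0.0004,0,0,0,0,0.02],[-0.031,-0.0004,0,0,0,0,0.02],[-0.031,-0.0004,0,0,0,0,0.02],[-0.031,-0.0004,0,0,0,0,0.02]]'
python3 -m jog '[[-0.031,-0.0004,0,0,0,0,0.02],[-0.031,-0.0004,0,0,0,0,0.02],[-0.031,-0.0004,0,0,0,0,0.02],[-0.031,-0.0004,0,0,0,0,0.02],[-0.031,-0.0004,0,0,0,0,0.02],[0,0,0,0,0,0,0.02],[0,0,0.02,0,0,0,0.02],[0,0,0.03,0,0,0,0.02],[0,0,0.03,0,0,0,0.02],[0,0,0,0,0,0,0.02],[0,0,0,0,0,0,0.02]]'
python3 go.py 0.55 -0.314 0.003 87
```

```text
time_s: 16.7
tool_pos: [0.5565, -0.1605, 0.15]
tool_rot: [-179.8, -0.0, 87.0]
force: [0.7, -0.9, -0.9]
grip_width: 0.0375
grasp_force: 30.0
time_s: 17.62
tool_pos: [0.5458, -0.3128, 0.0695]
tool_rot: [-179.6, -0.1, 87.0]
force: [-0.6, -1.3, -0.8]
grip_width: 0.0373
grasp_force: 30.0
shift now-axes [-0.0011  0.0047  0.0665] target-axes [-0.001   0.0043  0.0665] turn [-0.0063 -0.0019 -0.0005] t 17.6
```

```bash

python3 -m jog '[[0,0.003,0.015,0,0,0,0.02],[0,0,0.015,0,0,0,0.02],[0,0,0.015,0,0,0,0.02],[0,0,0.015,0,0,0,0.02],[0,0,0.007,0,0,0,0.02],[0,0,0.002,0,0,0,0.02],[0,0,0,0,0,0,0.02]]'
python3 -m jog '[[0,0,0,0,0,0,0.06],[0,0,0,0,0,0,0.06],[0,0,0,0,0,0,0.06],[0,0,0,0,0,0,0.06],[0,0,-0.02,0,0,0,0.065],[0,0,-0.04,0,0,0,0.065],[0,0,-0.04,0,0,0,0.065],[0,0,0,0,0,0,0.065]]'
python3 go.py 0.4032 -0.158 0.1 72
python3 go.py 0.415 -0.383 0.1 90
```

```text
time_s: 18.2
tool_pos: [0.5506, -0.3142, 0.0027]
tool_rot: [-179.9, -0.0, 87.0]
force: [-0.2, 0.4, -0.3]
grip_width: 0.0373
grasp_force: 30.0
time_s: 18.87
tool_pos: [0.5555, -0.3179, 0.1123]
tool_rot: [179.3, 0.3, 87.0]
force: [1.6, -0.8, -0.0]
grip_width: 0.0646
grasp_force: 0.0
shift now-axes [ 0.1517 -0.1607  0.0095] target-axes [ 0.1051 -0.1942  0.0123] turn [0.0133 0.0031 0.261 ] t 18.9
shift now-axes [-0.0724 -0.137   0.0109] target-axes [-0.0651 -0.1405  0.0123] turn [ 0.0126  0.0051 -0.0532] t 18.9
```

```bash

python3 -m jog '[[-0.0172,-0.0345,0,0,0,-0.03,0.06],[-0.0172,-0.0345,0,0,0,0,0.06],[-0.0172,-0.0345,0,0,0,0,0.06],[-0.0172,-0.0345,0.02,0,0,0,0.06],[0,0,0.02,0,0,0,0.06],[0,0,0,0,0,0,0.06],[0,0,0,0,0,0,0.06]]'
python3 go.py 0.416 -0.383 -0.003 89
python3 seg.py black 0.024 h | awk '/len 0.0[678]/'
```

```text
time_s: 19.45
tool_pos: [0.4126, -0.3778, 0.0642]
tool_rot: [-180.0, -0.1, 88.7]
force: [0.6, 0.9, 0.9]
grip_width: 0.0599
grasp_force: 0.0
shift now-axes [-0.0052  0.0035  0.0672] target-axes [-0.0051  0.0035  0.0672] turn [-0.0001 -0.0011 -0.0056] t 19.4
black [404. 276.  14.  30.] [ 0.3735 -0.2786  0.024 ] axis 90.0 len 0.077
black [356.  264.3  28.5  13.7] [ 0.4028 -0.1559  0.024 ] axis 72.9 len 0.073
black [ 74.6 131.3  27.5  25.4] [0.7628 0.6198 0.024 ] axis 45.2 len 0.084
```

View pics/h.png

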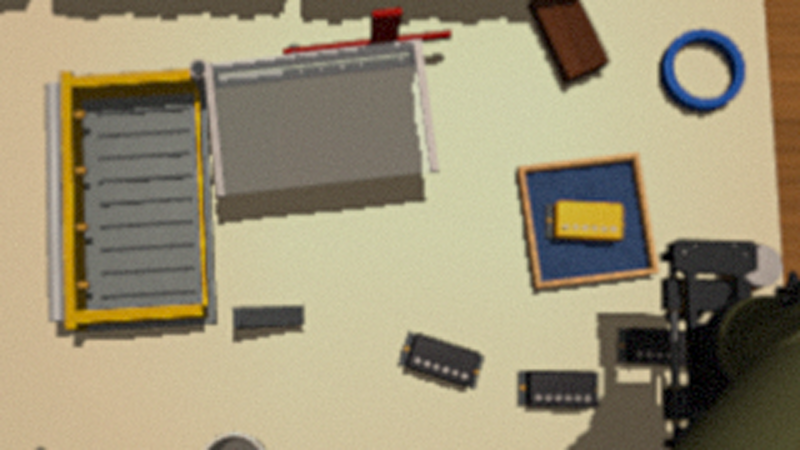

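The gold pickup lies in the tray and the blacks haven't moved. The fingers straddle the rightmost black, and the jar is clear of the hand. I'll pick it.

```bash

python3 -m jog '[[-0.005,0.002,0.015,0,0,0,0.06],[0,0,0.015,0,0,0,0.06],[0,0,0.015,0,0,0,0.06],[0,0,0.012,0,0,0,0.06],[0,0,0.006,0,0,0,0.06],[0,0,0.004,0,0,0,0.06],[0,0,0,0,0,0,0.06]]'
python3 -m jog '[[0,0,0,0,0,0,0.02],[0,0,0,0,0,0,0.02],[0,0,0,0,0,0,0.02],[0,0,0,0,0,0,0.02],[0,0,0,0,0,0,0.02],[0,0,0,0,0,0,0.02],[0,0,0,0,0,0,0.02]]' 30
```

```text
time_s: 20.08
tool_pos: [0.4149, -0.3831, -0.0029]
tool_rot: [-180.0, -0.0, 88.8]
force: [0.5, -0.8, 0.0]
grip_width: 0.0603
grasp_force: 0.0
time_s: 20.67
tool_pos: [0.4154, -0.3837, -0.002]
tool_rot: [179.9, 0.0, 88.7]
force: [1.7, -0.7, 4.0]
grip_width: 0.0373
grasp_force: 30.0
```

```bash

python3 -m jog '[[0,0,-0.02,0,0,0,0.02],[0,0,-0.04,0,0,0,0.02],[0,0,-0.04,0,0,0,0.02],[0,0,-0.04,0,0,-0.09,0.02],[0,0,-0.013,0,0,0,0.02],[0,0,0,0,0,0,0.02]]'; python3 go.py 0.636 0.1625 0.15 94
```

```text
time_s: 21.17
tool_pos: [0.4159, -0.3853, 0.154]
tool_rot: [179.7, 0.2, 93.8]
force: [0.5, 0.4, -0.7]
grip_width: 0.0375
grasp_force: 30.0
shift now-axes [0.5319 0.2561 0.0037] target-axes [0.5311 0.2578 0.004 ] turn [ 0.0056  0.0034 -0.0032] t 21.2
```

```bash

python3 -m jog '[[0.0295,0.0143,0,0,0,0,0.02],[0.0295,0.0143,0,0,0,0,0.02],[0.0295,0.0143,0,0,0,0,0.02],[0.0295,0.0143,0,0,0,0,0.02],[0.0295,0.0143,0,0,0,0,0.02],[0.0295,0.0143,0,0,0,0,0.02],[0.0295,0.0143,0,0,0,0,0.02],[0.0295,0.0143,0,0,0,0,0.02],[0.0295,0.0143,0,0,0,0,0.02]]'
python3 -m jog '[[0.0295,0.0143,0,0,0,0,0.02],[0.0295,0.0143,0,0,0,0,0.02],[0.0295,0.0143,0,0,0,0,0.02],[0.0295,0.0143,0,0,0,0,0.02],[0.0295,0.0143,0,0,0,0,0.02],[0.0295,0.0143,0,0,0,0,0.02],[0.0295,0.0143,0,0,0,0,0.02],[0.0295,0.0143,0,0,0,0,0.02],[0.0295,0.0143,0,0,0,0,0.02],[0,0,0,0,0,0,0.02],[0,0,0,0,0,0,0.02]]'
python3 go.py 0.636 0.1625 0.006 94
```

```text
time_s: 21.92
tool_pos: [0.5236, -0.108, 0.148]
tool_rot: [-179.8, -0.0, 93.8]
force: [0.9, -0.9, -1.7]
grip_width: 0.0369
grasp_force: 30.0
time_s: 22.83
tool_pos: [0.6337, 0.1664, 0.1467]
tool_rot: [-179.7, 0.1, 94.1]
force: [-0.1, -0.1, -2.0]
grip_width: 0.0369
grasp_force: 30.0
shift now-axes [-0.0038  0.0027  0.1407] target-axes [-0.004   0.002   0.1407] turn [-0.0052  0.0012  0.0016] t 22.8
```

```bash

python3 -m jog '[[-0.003,0.002,0.025,0,0,0,0.02],[0,0,0.025,0,0,0,0.02],[0,0,0.025,0,0,0,0.02],[0,0,0.025,0,0,0,0.02],[0,0,0.02,0,0,0,0.02],[0,0,0.015,0,0,0,0.02],[0,0,0.0085,0,0,0,0.02],[0,0,0,0,0,0,0.02]]'
python3 -m jog '[[0,0,0,0,0,0,0.052],[0,0,0,0,0,0,0.052],[0,0,0,0,0,0,0.052],[0,0,0,0,0,0,0.052],[0,0,-0.02,0,0,0,0.052],[0,0,-0.04,0,0,0,0.06],[0,0,-0.04,0,0,0,0.06],[0,0,-0.04,0,0,0,0.06],[0,0,0,0,0,0,0.06]]'
python3 go.py 0.374 -0.279 0.15 90
python3 seg.py black 0.024  | awk '/len 0.0[678]/'
```

```text
time_s: 23.5
tool_pos: [0.6359, 0.1583, 0.0057]
tool_rot: [-179.8, 0.1, 93.7]
force: [-0.5, 0.3, -0.7]
grip_width: 0.0373
grasp_force: 30.0
time_s: 24.25
tool_pos: [0.6431, 0.1616, 0.1568]
tool_rot: [179.2, -0.2, 93.8]
force: [1.2, -0.9, 0.2]
grip_width: 0.0594
grasp_force: 0.0
shift now-axes [-0.4216 -0.2981  0.0007] target-axes [-0.4406 -0.2691  0.0068] turn [ 0.0146 -0.0045  0.0671] t 24.2
black [403.  275.5  13.   28. ] [ 0.3747 -0.2761  0.024 ] axis 90.0 len 0.072
black [356.  264.4  27.8  13. ] [ 0.4025 -0.156   0.024 ] axis 73.8 len 0.071
black [513.8 128.9  23.8  17.5] [ 0.7698 -0.5941  0.024 ] axis 34.4 len 0.064
```

```bash

python3 -m jog '[[0,0,0,0,0,0.067,0.06],[-0.0292,-0.0175,0,0,0,0,0.06],[-0.0292,-0.0175,0,0,0,0,0.06],[-0.0292,-0.0175,0,0,0,0,0.06],[-0.0292,-0.0175,0,0,0,0,0.06],[-0.0292,-0.0175,0,0,0,0,0.06],[-0.0292,-0.0175,0,0,0,0,0.06],[-0.0292,-0.0175,0,0,0,0,0.06],[-0.0292,-0.0175,0,0,0,0,0.06],[-0.0292,-0.0175,0,0,0,0,0.06],[-0.0292,-0.0175,0,0,0,0,0.06]]'
python3 -m jog '[[-0.0292,-0.0175,0,0,0,0,0.06],[-0.0292,-0.0175,0,0,0,0,0.06],[-0.0292,-0.0175,0,0,0,0,0.06],[-0.0292,-0.0175,0,0,0,0,0.06],[-0.0292,-0.0175,0,0,0,0,0.06],[0,0,0.02,0,0,0,0.06],[0,0,0.03,0,0,0,0.06],[0,0,0.02,0,0,0,0.06],[0,0,0,0,0,0,0.06],[0,0,0,0,0,0,0.06]]'
python3 go.py 0.374 -0.278 -0.003 90
python3 seg.py black 0.024  | awk '/len 0.0[678]/'
```

```text
time_s: 25.22
tool_pos: [0.4611, -0.1322, 0.1459]
tool_rot: [-179.9, -0.0, 90.0]
force: [-0.7, -0.6, -0.1]
grip_width: 0.0596
grasp_force: 0.0
time_s: 26.05
tool_pos: [0.374, -0.2768, 0.0759]
tool_rot: [-179.8, -0.0, 90.0]
force: [-0.5, 0.3, 1.6]
grip_width: 0.0599
grasp_force: 0.0
shift now-axes [-0.0013  0.0002  0.0789] target-axes [-0.0012 -0.      0.0789] turn [-0.0033 -0.0004  0.    ] t 26.1
black [356.  264.3  28.5  13.7] [ 0.4029 -0.1559  0.024 ] axis 72.9 len 0.073
black [238.7 176.6  16.5  28.1] [0.6332 0.154  0.024 ] axis 93.3 len 0.075
black [ 74.5 131.5  26.9  25.5] [0.7621 0.6201 0.024 ] axis 47.6 len 0.082
```

```bash

python3 -m jog '[[0,0,0.02,0,0,0,0.06],[0,0,0.02,0,0,0,0.06],[0,0,0.018,0,0,0,0.06],[0,0,0.012,0,0,0,0.06],[0,0,0.006,0,0,0,0.06],[0,0,0.003,0,0,0,0.06],[0,0,0,0,0,0,0.06]]'
python3 -m jog '[[0,0,0,0,0,0,0.02],[0,0,0,0,0,0,0.02],[0,0,0,0,0,0,0.02],[0,0,0,0,0,0,0.02],[0,0,0,0,0,0,0.02],[0,0,0,0,0,0,0.02],[0,0,0,0,0,0,0.02]]' 30
python3 -m jog '[[0,0,-0.02,0,0,0,0.02],[0,0,-0.04,0,0,0,0.02],[0,0,-0.04,0,0,0,0.02],[0,0,-0.04,0,0,-0.07,0.02],[0,0,-0.013,0,0,0,0.02],[0,0,0,0,0,0,0.02],[0,0,0,0,0,0,0.02]]'; python3 go.py 0.570 0.158 0.15 94
```

```text
time_s: 26.68
tool_pos: [0.3761, -0.2774, -0.0016]
tool_rot: [180.0, 0.0, 90.1]
force: [-0.6, 0.2, 0.1]
grip_width: 0.0602
grasp_force: 0.0
time_s: 27.27
tool_pos: [0.376, -0.2773, -0.0017]
tool_rot: [179.9, -0.0, 90.0]
force: [0.2, 1.4, 4.8]
grip_width: 0.0375
grasp_force: 30.0
time_s: 27.85
tool_pos: [0.3755, -0.277, 0.1508]
tool_rot: [179.9, -0.0, 94.0]
force: [-0.4, 0.0, -1.5]
grip_width: 0.0371
grasp_force: 30.0
shift now-axes [0.4202 0.2247 0.0014] target-axes [0.4203 0.2244 0.0008] turn [ 0.0013 -0.0007  0.0008] t 27.9
```

```bash

python3 -m jog '[[0.028,0.015,0,0,0,0,0.02],[0.028,0.015,0,0,0,0,0.02],[0.028,0.015,0,0,0,0,0.02],[0.028,0.015,0,0,0,0,0.02],[0.028,0.015,0,0,0,0,0.02],[0.028,0.015,0,0,0,0,0.02],[0.028,0.015,0,0,0,0,0.02],[0.028,0.015,0,0,0,0,0.02],[0.028,0.015,0,0,0,0,0.02],[0.028,0.015,0,0,0,0,0.02]]'
python3 -m jog '[[0.028,0.015,0,0,0,0,0.02],[0.028,0.015,0,0,0,0,0.02],[0.028,0.015,0,0,0,0,0.02],[0.028,0.015,0,0,0,0,0.02],[0.028,0.015,0,0,0,0,0.02],[0,0,0.03,0,0,0,0.02],[0,0,0.03,0,0,0,0.02],[0,0,0,0,0,0,0.02],[0,0,0,0,0,0,0.02]]'
python3 go.py 0.569 0.158 0.0065 94
```

```text
time_s: 28.68
tool_pos: [0.5038, 0.0137, 0.1478]
tool_rot: [-179.7, 0.1, 94.0]
force: [0.6, -0.6, -0.6]
grip_width: 0.0371
grasp_force: 30.0
time_s: 29.43
tool_pos: [0.5673, 0.156, 0.087]
tool_rot: [-179.6, 0.2, 94.0]
force: [0.7, 0.0, -0.8]
grip_width: 0.037
grasp_force: 30.0
shift now-axes [0.0022 0.0024 0.0805] target-axes [0.0019 0.0018 0.0805] turn [-0.0077  0.0034 -0.0004] t 29.4
```

```bash

python3 -m jog '[[0,0,0.025,0,0,0,0.02],[0,0,0.02,0,0,0,0.02],[0,0,0.02,0,0,0,0.02],[0,0,0.012,0,0,0,0.02],[0,0,0.005,0,0,0,0.02],[0,0,0,0,0,0,0.02],[0,0,0,0,0,0,0.02]]'
python3 -m jog '[[0,0,0,0,0,0,0.052],[0,0,0,0,0,0,0.052],[0,0,0,0,0,0,0.052],[0,0,0,0,0,0,0.052],[0,0,-0.02,0,0,0,0.052],[0,0,-0.04,0,0,0,0.06],[0,0,-0.04,0,0,0,0.06],[0,0,-0.04,0,0,0,0.06],[0,0,0,0,0,0,0.06],[0,0,0,0,0,0,0.06]]'
python3 seg.py black 0.024  | awk '/len 0.0[678]/'
```

```text
time_s: 30.02
tool_pos: [0.5712, 0.1576, 0.01]
tool_rot: [179.9, -0.0, 94.0]
force: [-0.0, -0.0, -0.9]
grip_width: 0.0371
grasp_force: 30.0
time_s: 30.85
tool_pos: [0.5725, 0.1582, 0.1524]
tool_rot: [179.6, -0.2, 94.0]
force: [0.2, 0.1, -0.9]
grip_width: 0.0597
grasp_force: 0.0
black [355.9 264.3  28.1  13.3] [ 0.4028 -0.1558  0.024 ] axis 73.5 len 0.072
```

```bash

python3 -m jog '[[0,0,0,0,0,0.1222,0.06],[0,0,0,0,0,0.1222,0.06],[0,0,0,0,0,0.1222,0.06],[0,0,0,0,0,0,0.06]]'; python3 go.py 0.4035 -0.157 0.08 73
```

```text
time_s: 31.23
tool_pos: [0.569, 0.1572, 0.1469]
tool_rot: [-179.9, 0.1, 72.9]
force: [0.7, 1.6, 0.1]
grip_width: 0.0597
grasp_force: 0.0
shift now-axes [-0.3489 -0.0654  0.0679] target-axes [-0.3489 -0.0664  0.0669] turn [-0.0025  0.0024 -0.0026] t 31.2
```

```bash

python3 -m jog '[[-0.029,-0.0055,0,0,0,0,0.06],[-0.029,-0.0055,0,0,0,0,0.06],[-0.029,-0.0055,0,0,0,0,0.06],[-0.029,-0.0055,0,0,0,0,0.06],[-0.029,-0.0055,0,0,0,0,0.06],[-0.029,-0.0055,0,0,0,0,0.06],[-0.029,-0.0055,0,0,0,0,0.06],[-0.029,-0.0055,0,0,0,0,0.06],[-0.029,-0.0055,0,0,0,0,0.06],[-0.029,-0.0055,0.02,0,0,0,0.06],[-0.029,-0.0055,0.02,0,0,0,0.06],[-0.029,-0.0055,0.027,0,0,0,0.06]]'
python3 -m jog '[[0,0,0,0,0,0,0.06],[0,0,0,0,0,0,0.06]]'
python3 go.py 0.4035 -0.157 -0.003 73
python3 seg.py black 0.024  | awk '/len 0.0[678]/'
```

```text
time_s: 32.23
tool_pos: [0.4053, -0.1569, 0.0814]
tool_rot: [179.9, -0.1, 73.3]
force: [1.6, 0.2, -1.0]
grip_width: 0.0599
grasp_force: 0.0
time_s: 32.4
tool_pos: [0.4028, -0.1567, 0.08]
tool_rot: [-179.8, 0.0, 73.0]
force: [0.1, 0.3, -0.5]
grip_width: 0.0596
grasp_force: 0.0
shift now-axes [-0.0001  0.0011  0.083 ] target-axes [-0.0001  0.0007  0.083 ] turn [-0.0043  0.0006 -0.0002] t 32.4
black [238.  200.4  18.1  28.6] [0.5686 0.1537 0.024 ] axis 93.2 len 0.076
black [238.7 177.   17.3  28.2] [0.6322 0.1541 0.024 ] axis 93.7 len 0.075
black [ 74.7 131.2  28.   25.5] [0.7631 0.6196 0.024 ] axis 43.0 len 0.086
```

```bash

python3 -m jog '[[0,0,0.02,0,0,0,0.06],[0,0,0.02,0,0,0,0.06],[0,0,0.02,0,0,0,0.06],[0,0,0.014,0,0,0,0.06],[0,0,0.006,0,0,0,0.06],[0,0,0.003,0,0,0,0.06],[0,0,0,0,0,0,0.06]]'
python3 -m jog '[[0,0,0,0,0,0,0.02],[0,0,0,0,0,0,0.02],[0,0,0,0,0,0,0.02],[0,0,0,0,0,0,0.02],[0,0,0,0,0,0,0.02],[0,0,0,0,0,0,0.02],[0,0,0,0,0,0,0.02]]' 30
python3 -m jog '[[0,0,-0.02,0,0,0,0.02],[0,0,-0.04,0,0,0,0.02],[0,0,-0.04,0,0,-0.1222,0.02],[0,0,-0.04,0,0,-0.1222,0.02],[0,0,-0.013,0,0,-0.1222,0.02],[0,0,0,0,0,0,0.02],[0,0,0,0,0,0,0.02]]'; python3 go.py 0.503 0.1535 0.15 94
```

```text
time_s: 33.03
tool_pos: [0.4061, -0.1554, -0.0011]
tool_rot: [-180.0, 0.0, 73.2]
force: [-0.6, 0.1, -0.0]
grip_width: 0.0598
grasp_force: 0.0
time_s: 33.62
tool_pos: [0.4061, -0.156, -0.0007]
tool_rot: [180.0, -0.0, 73.0]
force: [-0.3, 0.7, 3.6]
grip_width: 0.0368
grasp_force: 30.0
time_s: 34.2
tool_pos: [0.4057, -0.1557, 0.1519]
tool_rot: [179.9, -0.1, 93.9]
force: [-0.3, -0.4, -1.8]
grip_width: 0.0364
grasp_force: 30.0
shift now-axes [0.3019 0.1182 0.0023] target-axes [0.3017 0.1186 0.0019] turn [ 0.0013 -0.001  -0.0015] t 34.2
```

```bash

python3 -m jog '[[0.0252,0.0098,0,0,0,0,0.02],[0.0252,0.0098,0,0,0,0,0.02],[0.0252,0.0098,0,0,0,0,0.02],[0.0252,0.0098,0,0,0,0,0.02],[0.0252,0.0098,0,0,0,0,0.02],[0.0252,0.0098,0,0,0,0,0.02],[0.0252,0.0098,0,0,0,0,0.02],[0.0252,0.0098,0,0,0,0,0.02],[0.0252,0.0098,0,0,0,0,0.02],[0.0252,0.0098,0,0,0,0,0.02],[0.0252,0.0098,0,0,0,0,0.02],[0.0252,0.0098,0,0,0,0,0.02]]'
python3 -m jog '[[0,0,0.03,0,0,0,0.02],[0,0,0.03,0,0,0,0.02],[0,0,0,0,0,0,0.02],[0,0,0,0,0,0,0.02]]'
python3 go.py 0.503 0.1535 0.0065 94
```

```text
time_s: 35.2
tool_pos: [0.5002, 0.1542, 0.1487]
tool_rot: [-179.7, 0.1, 93.8]
force: [-0.3, -0.5, -0.7]
grip_width: 0.0368
grasp_force: 30.0
time_s: 35.53
tool_pos: [0.4989, 0.1522, 0.0887]
tool_rot: [-179.6, 0.2, 93.9]
force: [-0.2, -0.2, -1.0]
grip_width: 0.0371
grasp_force: 30.0
shift now-axes [0.0013 0.0048 0.0822] target-axes [0.001  0.0042 0.0822] turn [-0.0069  0.0038 -0.0019] t 35.5
```

```bash

python3 -m jog '[[0,0.001,0.025,0,0,0,0.02],[0,0,0.02,0,0,0,0.02],[0,0,0.02,0,0,0,0.02],[0,0,0.012,0,0,0,0.02],[0,0,0.006,0,0,0,0.02],[0,0,0,0,0,0,0.02],[0,0,0,0,0,0,0.02]]'
python3 -m jog '[[0,0,0,0,0,0,0.052],[0,0,0,0,0,0,0.052],[0,0,0,0,0,0,0.052],[0,0,0,0,0,0,0.052],[0,0,-0.02,0,0,0,0.052],[0,0,-0.04,0,0,0,0.06],[0,0,-0.04,0,0,0,0.06],[0,0,-0.04,0,0,0,0.06],[0,0,0,0,0,0,0.06],[0,0,0,0,0,0,0.06]]'
python3 - <<'E'
from h import *
o=env.get_obs();print(o['tool_pos'],o['tool_rot'])
E
```

```text
time_s: 36.12
tool_pos: [0.5034, 0.154, 0.0098]
tool_rot: [179.9, -0.0, 94.0]
force: [-0.3, 0.1, -0.5]
grip_width: 0.0367
grasp_force: 30.0
time_s: 36.95
tool_pos: [0.5047, 0.1548, 0.152]
tool_rot: [179.7, -0.2, 94.0]
force: [-1.0, 0.4, -0.3]
grip_width: 0.0597
grasp_force: 0.0
[0.5046886  0.15482628 0.15199282] [179.66926196  -0.18702318  94.03525483]
```

```bash

python3 -m jog '[[0,0,-0.03,0,0,-0.084,0.05],[0,0,-0.03,0,0,0,0.05],[0,0,0,0,0,0,0.05]]' ; python3 go.py 0.7405 -0.0995 0.21 98.8
```

```text
time_s: 37.2
tool_pos: [0.505, 0.1548, 0.2131]
tool_rot: [179.6, -0.1, 98.8]
force: [0.4, 0.2, 1.2]
grip_width: 0.0517
grasp_force: 0.0
shift now-axes [-0.2875  0.1936  0.0037] target-axes [-0.2873  0.1938  0.0031] turn [ 0.0065 -0.0024  0.0008] t 37.2
```

```bash

python3 -m jog '[[-0.0287,0.0194,0,0,0,0,0.05],[-0.0287,0.0194,0,0,0,0,0.05],[-0.0287,0.0194,0,0,0,0,0.05],[-0.0287,0.0194,0,0,0,0,0.05],[-0.0287,0.0194,0,0,0,0,0.05],[-0.0287,0.0194,0,0,0,0,0.05],[-0.0287,0.0194,0,0,0,0,0.05],[-0.0287,0.0194,0,0,0,0,0.05],[-0.0287,0.0194,0,0,0,0,0.05],[-0.0287,0.0194,0,0,0,0,0.05],[0,0,0,0,0,0,0.05],[0,0,0,0,0,0,0.05]]' ; python3 go.py 0.7405 -0.0995 0.1 98.8
python3 - <<'E'
from h import *
a=env.read_camera("side")[190:350,200:400]; b=env.read_camera("top")[110:270,180:380]
cv2.imwrite("pics/i.png",cv2.resize(np.hstack([a,b]),None,fx=2,fy=2,interpolation=cv2.INTER_CUBIC))
E
```

```text
time_s: 38.2
tool_pos: [0.7377, -0.103, 0.2052]
tool_rot: [-179.7, 0.1, 98.6]
force: [-0.2, 0.7, -0.3]
grip_width: 0.0501
grasp_force: 0.0
shift now-axes [0.0032 0.0038 0.1051] target-axes [0.0031 0.0033 0.1052] turn [-0.005   0.0011 -0.0039] t 38.2
```

View pics/i.png

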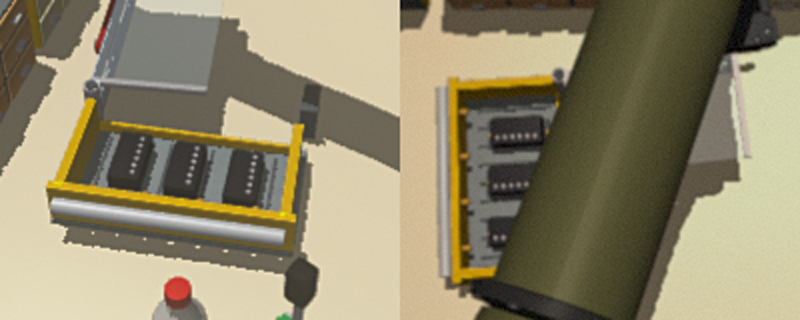

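All three blacks lie flat and separate on the bay floor. Now I'll re-grip the thumb lever.

```bash

python3 -m jog '[[0.002,0.0015,0.02,0,0,0,0.05],[0,0,0.02,0,0,0,0.05],[0,0,0.02,0,0,0,0.05],[0,0,0.02,0,0,0,0.05],[0,0,0.016,0,0,0,0.05],[0,0,0.01,0,0,0,0.05],[0,0,0,0,0,0,0.05]]'
python3 -m jog '[[0,0,0,0,0,0,0],[0,0,0,0,0,0,0],[0,0,0,0,0,0,0],[0,0,0,0,0,0,0],[0,0,0,0,0,0,0],[0,0,0,0,0,0,0],[0,0,0,0,0,0,0],[0,0,0,0,0,0,0],[0,0,0,0,0,0,0]]' 30
```

```text
time_s: 38.88
tool_pos: [0.7378, -0.0949, 0.1003]
tool_rot: [-179.8, -0.1, 99.0]
force: [-0.3, 0.0, -1.0]
grip_width: 0.0496
grasp_force: 0.0
time_s: 39.63
tool_pos: [0.7401, -0.0975, 0.1031]
tool_rot: [179.9, 0.0, 98.8]
force: [1.5, 0.1, -0.4]
grip_width: 0.0072
grasp_force: 29.9
```

```bash

python3 -m jog '[[0.0021,0,-0.0025,0,0,0,0],[0.0021,0,-0.0025,0,0,0,0],[0.0021,0,-0.0025,0,0,0,0],[0.0021,0,-0.0025,0,0,0,0],[0.0024,0,-0.0022,0,0,0,0],[0.0024,0,-0.0022,0,0,0,0],[0.0024,0,-0.0022,0,0,0,0],[0.0024,0,-0.0022,0,0,0,0],[0.003,0,-0.0023,0,0,0,0],[0,0,0,0,0,0,0],[0,0,0,0,0,0,0]]' 30
cat > swing.py <<'E'
from h import *
o=env.get_obs(); p=o['tool_pos'][:2]; h=np.array([.69975,.09185])
yaw=np.radians(o['tool_rot'][2]); D=-.05
r=p-h; rot=np.array([[np.cos(D),-np.sin(D)],[np.sin(D),np.cos(D)]])@r-r
x=np.array([np.cos(yaw),np.sin(yaw)]);y=np.array([np.sin(yaw),-np.cos(yaw)])
r0=np.array([.5278,.0691])-h
print(np.hypot(*r),(rot@x).round(5),(rot@y).round(5),"gate by pos",((np.arctan2(r[1],r[0])-np.arctan2(r0[1],r0[0]))+1)%(2*np.pi)-1, "by yaw",yaw-np.radians(4.3))
E
python3 swing.py
```

```text
time_s: 40.55
tool_pos: [0.7361, -0.0754, 0.1235]
tool_rot: [-180.0, -0.1, 98.9]
force: [1.3, 3.3, -6.9]
grip_width: 0.0076
grasp_force: 30.0
0.17115690884858442 -0.00029 -0.00855 gate by pos 1.653557164696898 by yaw 1.6512514288865803
```

```bash

python3 -m jog '[[-0.0003,-0.0086,0,0,0,0.05,0],[-0.0003,-0.0086,0,0,0,0.05,0],[-0.0003,-0.0086,0,0,0,0.05,0],[-0.0003,-0.0086,0,0,0,0.05,0],[-0.0003,-0.0086,0,0,0,0.05,0],[-0.0003,-0.0086,0,0,0,0.05,0],[-0.0003,-0.0086,0,0,0,0.05,0],[-0.0003,-0.0086,0,0,0,0.05,0],[-0.0003,-0.0086,0,0,0,0.05,0],[-0.0003,-0.0086,0,0,0,0.05,0]]'; python3 swing.py
python3 -m jog '[[-0.0003,-0.0086,0,0,0,0.05,0],[-0.0003,-0.0086,0,0,0,0.05,0],[-0.0003,-0.0086,0,0,0,0.05,0],[-0.0003,-0.0086,0,0,0,0.05,0],[-0.0003,-0.0086,0,0,0,0.05,0],[-0.0003,-0.0086,0,0,0,0.05,0],[-0.0003,-0.0086,0,0,0,0.05,0],[-0.0003,-0.0086,0,0,0,0.05,0],[-0.0003,-0.0086,0,0,0,0.05,0],[-0.0003,-0.0086,0,0,0,0.05,0]]'; python3 swing.py
```

```text
time_s: 41.38
tool_pos: [0.6508, -0.0719, 0.123]
tool_rot: [-179.9, -0.1, 70.1]
force: [2.9, 3.7, -11.0]
grip_width: 0.0076
grasp_force: 30.0
0.1709196951624509 -0.00027 -0.00854 gate by pos 1.1489802593610414 by yaw 1.1485289728223642
time_s: 42.22
tool_pos: [0.5783, -0.0284, 0.1231]
tool_rot: [-180.0, -0.2, 41.5]
force: [7.1, 4.5, -15.0]
grip_width: 0.0077
grasp_force: 29.9
0.17093966195913787 -0.00027 -0.00854 gate by pos 0.6487876756828932 by yaw 0.6485445139608443
```

```bash

python3 -m jog '[[-0.0003,-0.0086,0,0,0,0.05,0],[-0.0003,-0.0086,0,0,0,0.05,0],[-0.0003,-0.0086,0,0,0,0.05,0],[-0.0003,-0.0086,0,0,0,0.05,0],[-0.0003,-0.0086,0,0,0,0.05,0],[-0.0003,-0.0086,0,0,0,0.05,0],[-0.0003,-0.0086,0,0,0,0.05,0],[-0.0003,-0.0086,0,0,0,0.05,0],[-0.0003,-0.0086,0,0,0,0.05,0],[-0.0003,-0.0086,0,0,0,0.05,0],[-0.0003,-0.0086,0,0,0,0.05,0]]'; python3 swing.py
python3 -m jog '[[-0.0003,-0.0086,0,0,0,0.05,0],[-0.0001,-0.0043,0,0,0,0.025,0],[0,-0.0034,0,0,0,0.02,0],[0,0,0,0,0,0,0],[0,0,0,0,0,0,0],[0,0,0,0,0,0,0]]';python3 swing.py
```

```text
time_s: 43.13
tool_pos: [0.5333, 0.0511, 0.1236]
tool_rot: [180.0, -0.2, 9.9]
force: [8.0, 1.5, -16.1]
grip_width: 0.0077
grasp_force: 30.0
0.17133221674939453 -0.00037 -0.00856 gate by pos 0.10876800655699093 by yaw 0.0975663838422185
time_s: 43.63
tool_pos: [0.5303, 0.0666, 0.1238]
tool_rot: [180.0, -0.1, 4.6]
force: [5.3, 1.1, -13.5]
grip_width: 0.0079
grasp_force: 30.0
0.17129071128677678 -0.00037 -0.00856 gate by pos 0.01620267919309626 by yaw 0.005008288839690733
```

```bash

python3 -m jog '[[0,-0.0015,0,0,0,0.005,0],[0,-0.0015,0,0,0,0,0],[0,-0.001,0,0,0,0,0],[0,0,0,0,0,0,0],[0,0,0,0,0,0,0]]';python3 swing.py
```

```text
time_s: 44.05
tool_pos: [0.5299, 0.07, 0.1239]
tool_rot: [180.0, -0.1, 4.2]
force: [5.1, 0.4, -11.7]
grip_width: 0.0073
grasp_force: 30.0
0.1712360787758523 -0.00025 -0.00856 gate by pos -0.0033709972039326352 by yaw -0.0010354760710220567
```

```bash

python3 -m jog '[[0,-0.001,0,0,0,0,0],[0,-0.001,0,0,0,0,0],[0,0,0,0,0,0,0],[0,0,0,0,0,0,0]]';python3 swing.py
python3 -m jog '[[0,-0.001,0,0,0,0,0],[0,-0.001,0,0,0,0,0],[0,0,0,0,0,0,0],[0,0,0,0,0,0,0]]';python3 swing.py
```

```text
time_s: 44.38
tool_pos: [0.53, 0.07, 0.1239]
tool_rot: [179.8, -0.1, 4.2]
force: [5.9, -2.6, -12.7]
grip_width: 0.0077
grasp_force: 30.0
0.1711947346560089 -0.00026 -0.00855 gate by pos -0.003674959325378424 by yaw -0.0021692907175081544
time_s: 44.72
tool_pos: [0.5299, 0.0701, 0.1239]
tool_rot: [179.7, -0.1, 4.1]
force: [5.9, -6.0, -12.0]
grip_width: 0.0078
grasp_force: 30.0
0.17121210152821548 -0.00026 -0.00856 gate by pos -0.004021344918674341 by yaw -0.003350985437349019
```

The gate is against its stop (6 N). I'll lower the bar while pressing lightly.

```bash

python3 -m jog '[[-0.003,0,0.0023,0,0,0,0],[-0.0024,0,0.0022,0,0,0,0],[-0.0024,0,0.0022,0,0,0,0],[-0.0024,0,0.0022,0,0,0,0],[-0.0024,0,0.0022,0,0,0,0],[-0.0023,0,0.0025,0,0,0,0],[-0.0023,0,0.0025,0,0,0,0],[-0.0022,0,0.0026,0,0,0,0],[-0.0021,0,0.0026,0,0,0,0],[0,0,0,0,0,0,0],[0,0,0,0,0,0,0]]'
```

```text
time_s: 45.63
tool_pos: [0.5077, 0.0687, 0.104]
tool_rot: [179.8, 0.0, 4.1]
force: [-2.6, -6.4, 3.8]
grip_width: 0.0077
grasp_force: 30.0
```

```bash

python3 -m jog '[[0,0,0,0,0,0,0.02],[0,0,0,0,0,0,0.04],[0,0,0,0,0,0,0.05],[0,0,0,0,0,0,0.05],[0,0,0,0,0,0,0.05],[0,0,-0.02,0,0,0,0.05],[0,0,-0.04,0,0,0,0.05],[0,0,-0.04,0,0,0,0.05],[0,0,-0.04,0,0,0,0.05],[0,0,0,0,0,0,0.05],[0,0,0,0,0,0,0.05]]'
python3 -m jog '[[-0.04,0,0,0,0,0,0],[-0.04,0,0,0,0,0,0],[0,0.04,0,0,0,0,0],[0,0.04,0,0,0,0,0],[0,0.04,0,0,0,0,0],[0,0.04,0,0,0,0,0],[0,0.04,0,0,0,0,0],[0,0,0,0,0,0,0]]'
python3 - <<'E'
from h import *
a=env.read_camera("side")[190:350,200:400]; b=env.read_camera("top")[120:280,160:360]
cv2.imwrite("pics/j.png",cv2.resize(np.hstack([a,b]),None,fx=2,fy=2,interpolation=cv2.INTER_CUBIC))
E
```

```text
time_s: 46.55
tool_pos: [0.5092, 0.0744, 0.2451]
tool_rot: [-179.8, -0.3, 4.4]
force: [-0.6, -0.7, -1.2]
grip_width: 0.0501
grasp_force: 0.0
time_s: 47.22
tool_pos: [0.4476, -0.1404, 0.2416]
tool_rot: [179.9, 0.2, 3.5]
force: [-0.4, -0.6, -0.1]
grip_width: 0.0049
grasp_force: 0.0
```

View pics/j.png

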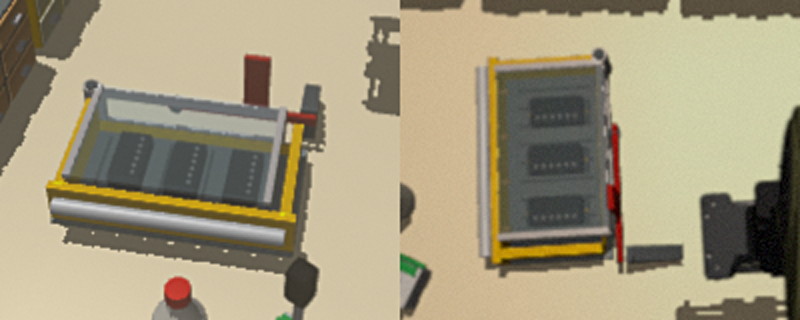

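The gate is shut, the bar is in its catch as at the start, and the three blacks show through the roof. Next is the valve.

```bash

python3 -m jog '[[0,0,0,0,0,-0.1238,0],[0,0,0,0,0,-0.1238,0],[0,0,0,0,0,-0.1238,0],[0,0,0,0,0,-0.1238,0],[0,0,0,0,0,-0.1238,0],[0,0,0,0,0,-0.1238,0],[0,0,0,0,0,-0.1238,0],[0,0,0,0,0,-0.1238,0],[0,0,0,0,0,-0.1238,0],[0,0,0,0,0,-0.1238,0],[0,0,0,0,0,-0.1238,0]]' >/dev/null
python3 -m jog '[[0,0,0,0,0,-0.1238,0],[0,0,0,0,0,-0.1238,0],[0,0,0,0,0,-0.1238,0],[0,0,0,0,0,-0.1238,0],[0,0,0,0,0,-0.1238,0],[0,0,0,0,0,-0.1238,0],[0,0,0,0,0,-0.1238,0],[0,0,0,0,0,-0.1238,0],[0,0,0,0,0,-0.1238,0],[0,0,0,0,0,-0.1238,0],[0,0,0,0,0,0,0]]'
python3 go.py .48 .1 .24 153
python3 - <<'E'
from fit import *
for f in (A,): a=unproj(*f(150,425),.045);b=unproj(*f(213,461),.045);print(a,b,np.degrees(np.arctan2(*(a-b)[:2][::-1]))-90)
a=unproj(*C(385,412),.045);b=unproj(*C(340,465),.045);print(a,b,np.degrees(np.arctan2(*(b-a)[:2][::-1]))-90)
E
```

```text
time_s: 49.15
tool_pos: [0.4488, -0.1287, 0.2417]
tool_rot: [-179.9, -0.2, 153.6]
force: [0.9, 0.3, -0.3]
grip_width: 0.0006
grasp_force: 0.0
shift now-axes [0.0736 0.2188 0.0016] target-axes [0.076  0.218  0.0017] turn [-0.0016 -0.0041  0.011 ] t 49.1
[0.44493158 0.35385297 0.045     ] [0.42234157 0.31148468 0.045     ] -28.065728420722273
[0.42007442 0.32496148 0.045     ] [0.44066159 0.36807356 0.045     ] -25.52572943810631
```

```bash

python3 -m jog '[[0.0095,0.0272,0,0,0,0,0],[0.0095,0.0272,0,0,0,0,0],[0.0095,0.0272,0,0,0,0,0],[0.0095,0.0272,0,0,0,0,0],[0.0095,0.0272,0,0,0,0,0],[0.0095,0.0272,0,0,0,0,0],[0.0095,0.0272,0,0,0,0,0],[0.0095,0.0272,0,0,0,0,0],[0,0,0,0,0,0,0]]' >/dev/null
python3 go.py .365 .373 .24 153
```

```text
shift now-axes [0.2195 0.1893 0.0018] target-axes [0.2217 0.1867 0.0012] turn [-0.0017 -0.0041  0.0117] t 49.9
```

```bash

python3 -m jog '[[0.0221,0.0188,0,0,0,0,0],[0.0221,0.0188,0,0,0,0,0],[0.0221,0.0188,0,0,0,0,0],[0.0221,0.0188,0,0,0,0,0],[0.0221,0.0188,0,0,0,0,0],[0.0221,0.0188,0,0,0,0,0],[0.0221,0.0188,0,0,0,0,0],[0.0221,0.0188,0,0,0,0,0],[0.0221,0.0188,0,0,0,0,0],[0.0221,0.0188,0,0,0,0,0],[0,0,0,0,0,0,0],[0,0,0,0,0,0,0]]'
python3 go.py .3655 .373 .130 153
```

```text
time_s: 50.9
tool_pos: [0.364, 0.3669, 0.2416]
tool_rot: [-179.8, -0.2, 153.4]
force: [0.8, 0.7, 0.5]
grip_width: 0.0005
grasp_force: 0.0
shift now-axes [0.0011 0.0065 0.1116] target-axes [0.0015 0.0061 0.1116] turn [-0.0036 -0.0026  0.0073] t 50.9
```

```bash

python3 -m jog '[[0.005,0.0058,0,0,0,0.007,0],[0,0,0.025,0,0,0,0],[0,0,0.025,0,0,0,0],[0,0,0.025,0,0,0,0],[0,0,0.025,0,0,0,0],[0,0,0.012,0,0,0,0],[0,0,0,0,0,0,0],[0,0,0,0,0,0,0]]'
python3 go.py .4075 .3515 .130 153
```

```text
time_s: 51.57
tool_pos: [0.3646, 0.3722, 0.1313]
tool_rot: [-179.9, -0.2, 152.8]
force: [0.0, -0.2, 0.7]
grip_width: 0.0002
grasp_force: 0.0
shift now-axes [-0.0476  0.0013  0.0012] target-axes [-0.0476  0.0011  0.0013] turn [-0.0011 -0.0027 -0.0044] t 51.6
```

```bash

python3 -m jog '[[-0.006,0.0002,0,0,0,0,0],[-0.006,0.0002,0,0,0,0,0],[-0.006,0.0002,0,0,0,0,0],[-0.006,0.0002,0,0,0,0,0],[-0.006,0.0002,0,0,0,0,0],[-0.006,0,0,0,0,0,0],[-0.006,0,0,0,0,0,0],[0,0,0,0,0,0,0]]'
python3 -m jog '[[-0.005,0,0,0,0,0,0],[-0.005,0,0,0,0,0,0],[-0.004,0,0,0,0,0,0],[-0.004,0,0,0,0,0,0],[-0.003,0,0,0,0,0,0],[0,0,0,0,0,0,0]]'
python3 go.py .4075 .3515 .130 153
```

```text
time_s: 52.23
tool_pos: [0.4035, 0.3538, 0.1312]
tool_rot: [180.0, -0.1, 152.8]
force: [-1.0, 1.9, 0.4]
grip_width: 0.0005
grasp_force: 0.8
time_s: 52.73
tool_pos: [0.421, 0.3441, 0.1306]
tool_rot: [-179.9, -0.2, 152.8]
force: [-3.5, 1.1, -0.7]
grip_width: -0.0001
grasp_force: 1.5
shift now-axes [0.0154 0.0004 0.0006] target-axes [0.0154 0.0005 0.0006] turn [-0.0015 -0.0031 -0.0034] t 52.7
```

```bash

python3 -m jog '[[-0.003,0,0,0,0,0,0],[-0.003,0,0,0,0,0,0],[-0.003,0,0,0,0,0,0],[0,0,0,0,0,0,0],[0,0,0,0,0,0,0]]'
python3 -m jog '[[-0.003,0,0,0,0,0,0],[-0.002,0,0,0,0,0,0],[0,0,0,0,0,0,0],[0,0,0,0,0,0,0]]'
python3 go.py .4075 .3515 .130 153
```

```text
time_s: 53.15
tool_pos: [0.4288, 0.3402, 0.1308]
tool_rot: [-179.9, -0.2, 152.8]
force: [-4.0, 0.7, -0.6]
grip_width: 0.0003
grasp_force: 1.8
time_s: 53.48
tool_pos: [0.4332, 0.3382, 0.1309]
tool_rot: [-179.9, -0.2, 152.8]
force: [-4.7, 1.5, -0.6]
grip_width: 0.0004
grasp_force: 2.0
shift now-axes [0.0289 0.0001 0.0009] target-axes [0.0289 0.0002 0.0009] turn [-0.0009 -0.003  -0.0028] t 53.5
```

```bash

python3 -m jog '[[-0.003,0,0,0,0,0,0],[-0.002,0,0,0,0,0,0],[0,0,0,0,0,0,0],[0,0,0,0,0,0,0]]'
python3 -m jog '[[-0.002,0,0,0,0,0,0],[-0.002,0,0,0,0,0,0],[0,0,0,0,0,0,0],[0,0,0,0,0,0,0]]'
python3 go.py .4075 .3515 .130 153
```

```text
time_s: 53.82
tool_pos: [0.4376, 0.3361, 0.1309]
tool_rot: [-180.0, -0.2, 152.9]
force: [-4.6, 2.2, -0.0]
grip_width: 0.0005
grasp_force: 2.1
time_s: 54.15
tool_pos: [0.4409, 0.3345, 0.1309]
tool_rot: [-180.0, -0.2, 152.9]
force: [-5.2, 2.3, -0.2]
grip_width: 0.0002
grasp_force: 2.2
shift now-axes [ 0.0375 -0.0001  0.001 ] target-axes [0.0375 0.     0.0009] turn [-0.0006 -0.0034 -0.0024] t 54.1
```

```bash

python3 -m jog '[[-0.002,0,0,0,0,0,0],[-0.002,0,0,0,0,0,0],[0,0,0,0,0,0,0],[0,0,0,0,0,0,0]]'
python3 -m jog '[[-0.002,0,0,0,0,0,0],[-0.002,0,0,0,0,0,0],[0,0,0,0,0,0,0],[0,0,0,0,0,0,0]]'
python3 go.py .4075 .3515 .130 153
```

```text
time_s: 54.48
tool_pos: [0.4415, 0.3343, 0.1307]
tool_rot: [-179.9, -0.5, 153.0]
force: [-11.1, 5.0, 1.2]
grip_width: 0.0002
grasp_force: 5.3
time_s: 54.82
tool_pos: [0.4418, 0.3341, 0.1305]
tool_rot: [-179.8, -0.8, 153.1]
force: [-16.6, 4.8, 4.9]
grip_width: 0.0005
grasp_force: 8.9
shift now-axes [ 0.0385 -0.      0.001 ] target-axes [ 0.0385 -0.0001  0.0005] turn [-0.0033 -0.0135  0.0017] t 54.8
```

The lever is at its stop. I'll hold it for 6 s, ease back, and withdraw.

```bash

python3 -m jog '[[0,0,0,0,0,0,0],[0,0,0,0,0,0,0],[0,0,0,0,0,0,0],[0,0,0,0,0,0,0],[0,0,0,0,0,0,0],[0,0,0,0,0,0,0],[0,0,0,0,0,0,0],[0,0,0,0,0,0,0],[0,0,0,0,0,0,0],[0,0,0,0,0,0,0],[0,0,0,0,0,0,0],[0,0,0,0,0,0,0]]' >/dev/null
python3 -m jog '[[0,0,0,0,0,0,0],[0,0,0,0,0,0,0],[0,0,0,0,0,0,0],[0,0,0,0,0,0,0],[0,0,0,0,0,0,0],[0,0,0,0,0,0,0],[0,0,0,0,0,0,0],[0,0,0,0,0,0,0],[0,0,0,0,0,0,0],[0,0,0,0,0,0,0],[0,0,0,0,0,0,0],[0,0,0,0,0,0,0]]' >/dev/null
python3 -m jog '[[0,0,0,0,0,0,0],[0,0,0,0,0,0,0],[0,0,0,0,0,0,0],[0,0,0,0,0,0,0],[0,0,0,0,0,0,0],[0,0,0,0,0,0,0],[0,0,0,0,0,0,0],[0,0,0,0,0,0,0],[0,0,0,0,0,0,0],[0,0,0,0,0,0,0],[0,0,0,0,0,0,0],[0,0,0,0,0,0,0]]' >/dev/null
python3 -m jog '[[0,0,0,0,0,0,0],[0,0,0,0,0,0,0],[0,0,0,0,0,0,0],[0,0,0,0,0,0,0],[0,0,0,0,0,0,0],[0,0,0,0,0,0,0],[0,0,0,0,0,0,0],[0,0,0,0,0,0,0],[0,0,0,0,0,0,0],[0,0,0,0,0,0,0],[0,0,0,0,0,0,0],[0,0,0,0,0,0,0]]' >/dev/null
python3 -m jog '[[0,0,0,0,0,0,0],[0,0,0,0,0,0,0],[0,0,0,0,0,0,0],[0,0,0,0,0,0,0],[0,0,0,0,0,0,0],[0,0,0,0,0,0,0],[0,0,0,0,0,0,0],[0,0,0,0,0,0,0],[0,0,0,0,0,0,0],[0,0,0,0,0,0,0],[0,0,0,0,0,0,0],[0,0,0,0,0,0,0]]' >/dev/null
python3 -m jog '[[0,0,0,0,0,0,0],[0,0,0,0,0,0,0],[0,0,0,0,0,0,0],[0,0,0,0,0,0,0],[0,0,0,0,0,0,0],[0,0,0,0,0,0,0],[0,0,0,0,0,0,0],[0,0,0,0,0,0,0],[0,0,0,0,0,0,0],[0,0,0,0,0,0,0],[0,0,0,0,0,0,0],[0,0,0,0,0,0,0]]'
python3 -m jog '[[0.01,0,0,0,0,0,0],[0.01,0,0,0,0,0,0],[0.01,0,0,0,0,0,0],[0.01,0,0,0,0,0,0],[0.01,0,0,0,0,0,0],[0.01,0,0,0,0,0,0],[0.01,0,0,0,0,0,0],[0.01,0,0,0,0,0,0],[0.01,0,0,0,0,0,0],[0,0,-0.02,0,0,0,0],[0,0,-0.03,0,0,0,0],[0,0,-0.03,0,0,0,0]]'
python3 -m jog '[[0.01,0.02,-0.02,0,0,0,0],[0.01,0.02,0,0,0,0,0],[0.01,0.02,0,0,0,0,0],[0.01,0.02,0,0,0,0,0],[0,0,0,0,0,0,0],[0,0,0,0,0,0,0],[0,0,0,0,0,0,0],[0,0,0,0,0,0,0],[0,0,0,0,0,0,0],[0,0,0,0,0,0,0]]'
python3 - <<'E'
from h import *
a=env.read_camera("side")[190:390,200:400]; b=env.read_camera("top")[120:320,110:310]
cv2.imwrite("pics/k.png",cv2.resize(np.hstack([a,b]),None,fx=2,fy=2,interpolation=cv2.INTER_CUBIC))
E
python3 seg.py gold 0.028
```

```text
time_s: 60.82
tool_pos: [0.4418, 0.3341, 0.1305]
tool_rot: [-179.8, -0.8, 153.1]
force: [-16.7, 6.0, 4.6]
grip_width: 0.0003
grasp_force: 8.8
time_s: 61.82
tool_pos: [0.3676, 0.371, 0.2111]
tool_rot: [-179.8, -0.1, 152.9]
force: [0.7, 0.6, 0.4]
grip_width: 0.0004
grasp_force: 0.0
time_s: 62.65
tool_pos: [0.37, 0.4601, 0.2314]
tool_rot: [-180.0, -0.2, 152.8]
force: [-0.1, 0.5, 0.4]
grip_width: 0.0003
grasp_force: 0.0
gold [623.5 391.5  15.   31. ] [ 0.0833 -0.8282  0.028 ] axis 88.1 len 0.083
```

View pics/k.png

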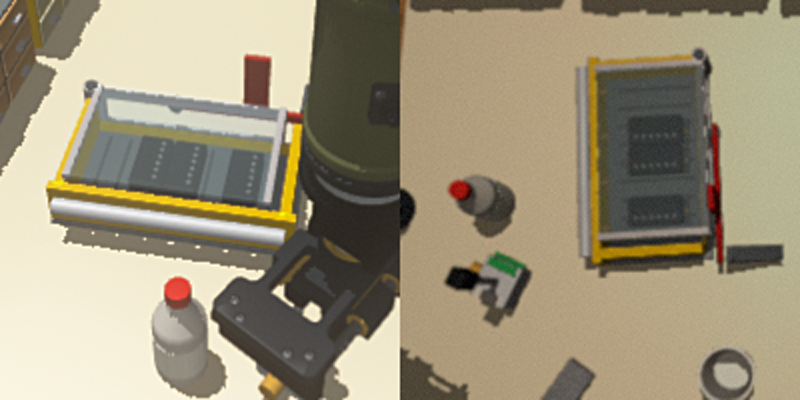

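The lever is back upright, the gate is shut with the bar down, and the glue bottle stands. One black was knocked sideways next to another (about 40 mm apart, so beside it and flat on the floor, not on top). The arm touches nothing, so I'm handing in.

```bash
python3 -c "
from cell import env
print(env.sign_off())"
```

```text
the job is handed in; nothing more can be done
None
```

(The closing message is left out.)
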